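# Nest the parts cup and shut the case

### The arm

A 7-joint arm with a two-finger parallel gripper is mounted at the origin on the work surface. World frame = base frame: x ahead of the robot, y to its left, z up, the work surface at z = 0. Lengths are in m, angles in rad, forces in N, time in s.
With the tool pointing down it reaches from about 0.4 to 0.925 m from the base axis. Payload 5.6 kg.
Tool frame: the origin (TCP) lies midway between the tips of the shut fingers; the grasp point (between the pads) lies behind it (robot.pinch_z is the z of the grasp point in the tool frame, in m); z points along the fingers, y is the line along which they close (so a half turn about z gives the same grasp; the last joint's range is limited). The gripper opens to 85 mm and grips with 20 to 120 N. Pads are 22 mm wide; open, the fingers measure 114 mm over their backs; the gripper's body (76 mm by 85 mm) begins 54 mm behind the grasp point. The pads swing forward as they close: fully open they stand 13 mm farther back than shut.
Start: joints at [-1.214, 0.468, -0.012, 1.603, 0.006, 1.071, -0.056], TCP at [0.253, 0.599, 0.231] pointing down, gripper open.
Joint ranges: [-2.53, 2.53], [-0.31, 2.02], [-1.57, 1.55], [0.28, 2.44], [-1.29, 4.43], [0.15, 1.84], [-2.92, 2.92]. Speed limits (rad/s): [2.57, 2.57, 3.14, 3.14, 3.14, 3.14, 3.14].

### API

Orientations are given as a 3x3 rotation matrix whose columns are the frame's x, y, z axes.
In Python, from bench import monitor, optics, robot gives the robot as it stands.
- The arm moves only by the tool servo_tool, never from a script. Its argument "targets" is a list of rows, each a list of 3 entries, a list of its own where there are three numbers: the shift along the tool's x, y, z in cm, then the turn, a rotation vector about the tool's x, y, z in rad, then the opening, from 0 (shut) to 1 (fully open). A call has 1 to 8 rows; each row shifts and turns the commanded pose from where the row before left it, along the tool's axes as they then stand; what a row does not reach is not made up. A row lasts 1/8 s, in which the tool goes at most 62.5 mm and 10.7 degrees, less where a joint would pass 70% of its speed; a pose out of reach is approached as far as the arm can. A call is refused whole if a number of a shift passes 6.25 or a number of a turn 0.188, either way. A call with a gripper value outside its range is refused whole. The fingers move at their own pace and stop on an object; "grip_force" is the grip in N (left out, the last holds). Time passes only in rows, so rows that do not move let the fingers close. It gives the time, the measured TCP pose, the force, the opening and the grip force at its end, in the units of the state.
- monitor.get_obs(): the state, without advancing time (a new reading comes with each control period).
- optics.grab_frame(name): name is "scene" or "side" or "wrist"; returns a dict with "img" (384x512x3 uint8, red, green, blue), "depth" (384x512 float32, m along the optical axis (not along the pixel's ray), 0 where there is no reading), "mtx" (3x3 intrinsics, pixels), "rvec" (rotation vector, rad) and "tvec" (3), from world to camera coordinates, as OpenCV has them; the wrist camera has in their place "mount" (4x4, takes a point from camera to tool coordinates, whose origin is the TCP and whose axes are the flange's). Camera axes: x right, y down, z forward; pixel columns grow to the right and rows downward; lengths in m; the calibration is good to about 2 mm. A picture is of the moment at which its call begins: read the wrist's pose just before it.
- robot.close_job(): hands the job in; it is judged then, once.
The state is a dict: "time_s": time; "qpos": joint angles; "qd": joint speeds; "joint_efforts": joint torques, N m; "position": TCP position; "ee_rot": TCP orientation; "wrist_force": force on the tool from outside, world axes, zero at the start; "ft_torque": the same for the moment, N m; "width": finger opening in m; "grip_force": force on a finger pad.
Only numpy, scipy, OpenCV 4.12 (cv2) and the standard library are available. Lean on these libraries where they do the work, as an engineer would, in place of code of your own. Each camera call takes 0.05 s, during which the arm holds its last target. There are 200 camera calls.

### The job

Put the loose aluminium parts cup away in the open wooden case: nest it upright, all the way down, in the identical cup that stands inside under the lid, setting it in rather than dropping it. Then lower the lid gently until the case is fully shut. Leave everything else on the bench where it is.

Things in the scene. Friction and masses are not known exactly. Their poses are not given: they have to be found in the camera images.
- case: Wooden parts case, fixed to the bench: 200 mm along its x, 240 mm along its y, box part 60 mm high, walls and floor 6 mm thick. Origin: centre of its underside; z up. Its +x rim carries the lid's hinge; the other (-x) side is the open front, with two small flat brass plates. A cup in it stands 6 mm above the bench.
- case_lid (a joint): Hinge of the lid, rad: 0 = fully shut, grows as it opens, stops at 1.1 (starts between 1.0 and 1.1): the lid always overhangs the rear half of the box, so a tool can reach in only while leaning back towards the open front, by 25 to 45 degrees. Stiff friction hinge (0.6 N m; about 3 N at the free edge moves it): the lid stays where it is left and does not fall.
- lid_hinge (a point): Fixed point on the lid's hinge axis, mid-length: 100 mm along the case's +x from its centre, 60 mm above the bench. The axis runs along the case's y.
- lid_edge (a point): Middle of the lid's free edge on its outer (top) face; moves with the lid. The lid is a hollow wooden cover, 200 mm from hinge to free edge, 240 mm wide, 36 mm deep outside, 30 mm inside; this point is 200 mm from the hinge along the lid, 36 mm out from its rim plane; shut, it is 96 mm above the bench. Shut, the lid clears nested cups by 8 mm.
- cup_in: Round aluminium cup standing loose in the case, nearer the hinge. Size as cup_loose; inner floor 20 mm above its underside, wall 2.5 mm, mouth 52 mm across. Origin: centre of its underside; z up its axis. An identical cup nests in it with about 2 mm play all round, resting on its inner floor: it then stands 20 mm higher, its collar 5 mm above the lower rim.
- cup_loose: The cup to put away, upright on the bench right of the case (robot's view), its place swapped at random with the tape's and the weight's. 56 mm high; base 32 mm across, conical side widening to 49 mm at 38 mm height, then a straight collar 57 mm across from 41 mm to the rim. Solid base, 0.1 to 0.21 kg. Origin: centre of its underside; z up its axis.
- tape: Bystander: roll of paper tape lying flat, a ring of 70 mm outer diameter, 24 mm high. Origin: centre of its underside.
- weight: Bystander: brass weight, a disc of 50 mm diameter, 24 mm high with a conical top. Origin: centre of its underside.
- caul: Bystander: dark wood block 50 x 90 x 18 mm, lying far right. Origin: centre of its underside.
- glue: Bystander: jar, 60 mm diameter, 85 mm high, beyond the cups. Origin: centre of its underside.
- polish: Bystander: amber bottle, 50 mm diameter, 150 mm high, beyond the cups. Origin: centre of its underside.
- driver: Bystander: screwdriver lying flat, left of the case. Origin near its middle.
- bin: Bystander: grey open plastic bin 100 x 140 x 50 mm, left of the case. Origin: centre of its underside.

How it is judged:
On the way, in this order (a step that is already met when the one before it is completed fails the run):
1. the loose cup is nested in the cup in the case, released, with the lid still open (horizontal distance between cup_loose and cup_in below 0.005 m and z of cup_loose in the frame of cup_in between 0.016 and 0.0235 m and angle between each of cup_loose, cup_in's own z axis and vertical below 0.12 rad and horizontal distance between cup_in and case below 0.09 m and z of cup_in in the frame of case below 0.012 m and contact force between the fingers and cup_loose below 0.1 N and value of joint case_lid above 0.7 rad), for 0.2 s.
2. the lid is shut over the nested cups (horizontal distance between cup_loose and cup_in below 0.005 m and z of cup_loose in the frame of cup_in between 0.016 and 0.0235 m and angle between each of cup_loose, cup_in's own z axis and vertical below 0.12 rad and horizontal distance between cup_in and case below 0.09 m and z of cup_in in the frame of case below 0.012 m and contact force between the fingers and cup_loose below 0.1 N and value of joint case_lid below 0.03 rad), for 0.2 s.
At the end, for the whole second after the job is handed in: Loose cup nested in the other: axes within 5 mm, 16 to 23.5 mm higher, both upright within 0.12 rad, at rest and released; the lower one on the case floor (underside under 12 mm up), within 90 mm of the case centre; lid joint below 0.03 rad (all of step 2 and linear speed of each of cup_loose, cup_in below 0.03 m/s); the robot touches nothing.
It fails at once if a bystander is moved by more than 30 mm (distance of any of tape, weight, caul, glue, polish, driver, bin from where it was at the start of the episode above 0.03 m).
It fails at once if the loose cup is dropped (moves faster than 0.45 m/s with no finger on it) (linear speed of cup_loose above 0.45 m/s and contact force between the fingers and cup_loose below 0.05 N).
It fails at once if the lid is slammed (closes faster than 2 rad/s) (velocity of joint case_lid below -2 rad/s).
It also fails if it takes over 53 s, if anything falls off the work surface, if the arm or the gripper's body presses on something with over 40 N, if the wrist force passes 120 N, or if a joint passes its speed limit or range.

## Working session

There is one attempt and no reset: what is moved stays moved. The work goes in short steps, Python scripts to look and compute and a tool call to move; the robot and the scene stay as the last step left them, time stands still between calls to the robot, and variables do not carry over. Pictures are saved under pics/ and viewed, at most 10 in all, crops included, and the job is handed in when it is done.

Besides the shell and the picture viewer there is one more tool, called after ">>>" by a JSON object that holds its "op" and its "data", one argument or row to a line. servo_tool: Moves the arm, as the interface text tells. Its arguments: {"type":"object","properties":{"targets":{"type":"array"},"grip_force":{"type":"number"}},"required":["targets"]}

```bash
ls; mkdir -p pics; python3 - <<'E'
from bench import monitor, optics, robot
import numpy as np, cv2
o=monitor.get_obs(); print(o['time_s'],o['position'],np.round(o['ee_rot'],3).tolist(),o['width'],robot.pinch_z)
ims=[]
for n in("scene","side"):
    f=optics.grab_frame(n); np.savez(f"pics/{n}0.npz",**f); ims.append(f["img"])
    print(n,f["mtx"].tolist(),f["rvec"],f["tvec"])
    cv2.imwrite(f"pics/{n}0.png",cv2.resize(f["img"][...,::-1],(800,600)))
f=optics.grab_frame("wrist");print(f["mount"],f["mtx"])
E
```

```text
pics
0.0 [0.25284113 0.59816754 0.23031736] [[-0.921, 0.389, -0.001], [0.389, 0.921, -0.002], [-0.0, -0.002, -1.0]] 0.08531979509477948 -0.0187
scene [[393.6973861782446, 0.0, 256.81071040657855], [0.0, 393.6973861782446, 189.9819963355633], [0.0, 0.0, 1.0]] [ 1.59796777  2.12004825 -0.70427948] [ 0.1109994  -0.39627674  1.42761635]
side [[429.24737754861013, 0.0, 254.8462337989724], [0.0, 429.24737754861013, 192.43837614087903], [0.0, 0.0, 1.0]] [ 1.29429248 -2.18004007  0.98474212] [0.32128906 0.37926117 0.76466044]
[[-5.36577078e-04 -9.45064615e-01 -3.26883138e-01  8.37830546e-02]
 [ 9.99999346e-01 -8.37233397e-04  7.79064138e-04 -3.02103082e-04]
 [-1.00994343e-03 -3.26882507e-01  9.45064446e-01 -1.42927425e-01]
 [ 0.00000000e+00  0.00000000e+00  0.00000000e+00  1.00000000e+00]] [[311.53324455   0.         254.48651304]
 [  0.         311.53324455 193.13155535]
 [  0.           0.           1.        ]]
```

View pics/scene0.png

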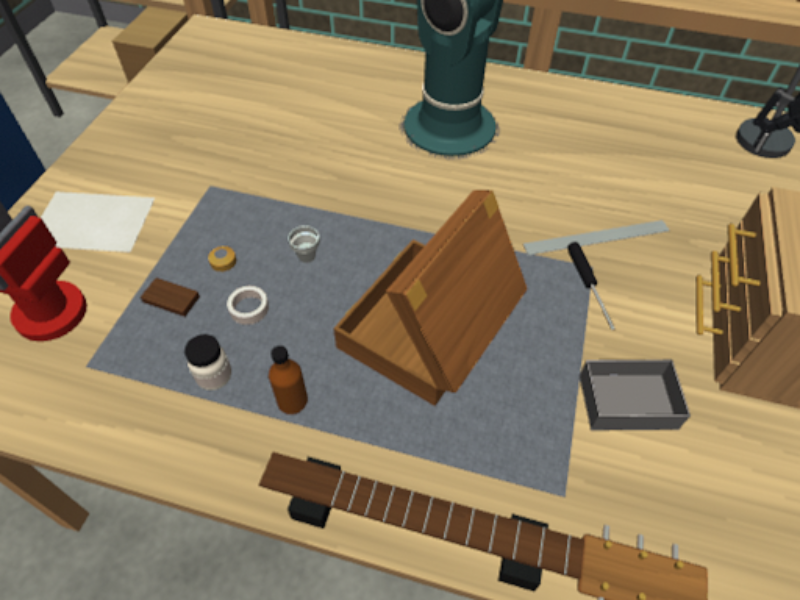

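View pics/side0.png

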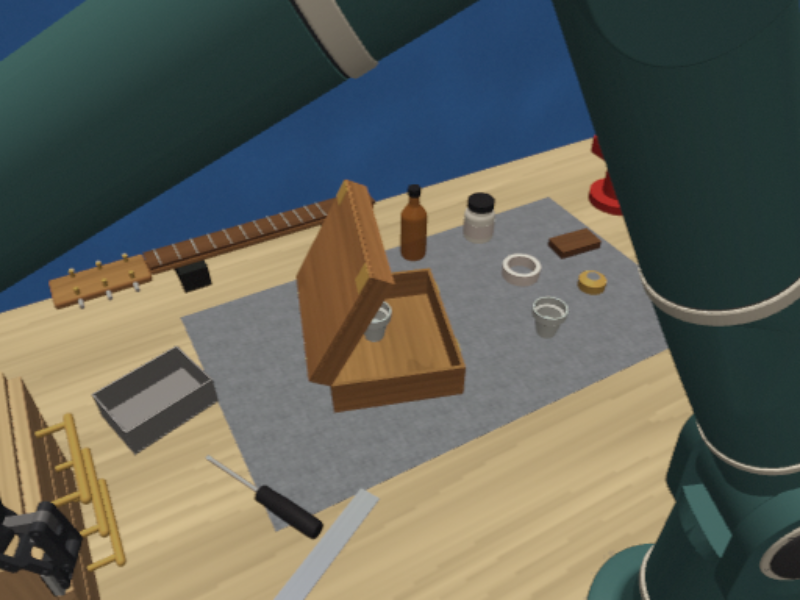

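Scene view: the case is at about (430,310), with its open front facing the upper left. The cup is at (304,243), tape at (247,304), weight at (222,258). Side view: the inner cup is at (377,320), partly hidden by the lid, and the loose cup is at (549,315).

```bash
cat > h.py <<'E'
import numpy as np, cv2
def load(n): return dict(np.load(f"pics/{n}.npz"))
def cam(f):
    R=cv2.Rodrigues(f["rvec"])[0]; return R,f["tvec"].ravel(),f["mtx"]
def ray(f,u,v,z):
    R,t,K=cam(f); d=R.T@np.linalg.solve(K,[u,v,1.]); c=-R.T@t
    return c+d*(z-c[2])/d[2]
def pt(f,u,v):
    R,t,K=cam(f); D=f["depth"][int(round(v)),int(round(u))]
    return R.T@(np.linalg.solve(K,[u,v,1.])*D-t)
def proj(f,P):
    return cv2.projectPoints(np.array(P,float).reshape(-1,3),f["rvec"],f["tvec"],f["mtx"],None)[0].reshape(-1,2)
def cloud(f):
    R,t,K=cam(f); v,u=np.mgrid[:384,:512]; d=f["depth"]
    p=np.stack([u,v,np.ones_like(u)],-1)@np.linalg.inv(K).T*d[...,None]
    return (p-t)@R
E
python3 - <<'E'
from h import *
s=load("scene0");d=load("side0")
for n,f,pp in(("scene",s,[(336,332,.06),(416,242,.06),(304,243,.03),(222,258,.024),(247,304,.024),(486,192,0),(450,390,0)]),("side",d,[(430,270,.06),(465,368,.06),(331,385,.06),(549,315,.03),(377,310,.06)])):
    for u,v,z in pp: print(n,u,v,ray(f,u*.64,v*.64,z).round(3),pt(f,u*.64,v*.64).round(3))
a=s["img"][110:270,200:360];b=d["img"][105:265,180:340]
c=d["img"][180:220,330:370]
cv2.imwrite("pics/crop.png",np.hstack([cv2.resize(x,(400,400),interpolation=cv2.INTER_CUBIC) for x in(a,b)])[...,::-1])
E
```

```text
scene 336 332 [ 0.653 -0.042  0.06 ] [ 0.65  -0.044  0.055]
scene 416 242 [0.425 0.032 0.06 ] [0.426 0.033 0.062]
scene 304 243 [ 0.46  -0.177  0.03 ] [ 0.453 -0.18   0.022]
scene 222 258 [ 0.533 -0.312  0.024] [ 0.533 -0.312  0.024]
scene 247 304 [ 0.618 -0.223  0.024] [ 0.606 -0.233  0.004]
scene 486 192 [0.193 0.125 0.   ] [0.467 0.147 0.253]
scene 450 390 [0.672 0.158 0.   ] [0.714 0.162 0.076]
side 430 270 [ 0.641 -0.047  0.06 ] [ 0.641 -0.047  0.061]
side 465 368 [0.418 0.026 0.06 ] [ 0.463 -0.008  0.   ]
side 331 385 [0.482 0.213 0.06 ] [0.484 0.212 0.058]
side 549 315 [ 0.474 -0.18   0.03 ] [ 0.481 -0.187  0.021]
side 377 310 [0.593 0.081 0.06 ] [0.46  0.147 0.195]
```

View pics/crop.png

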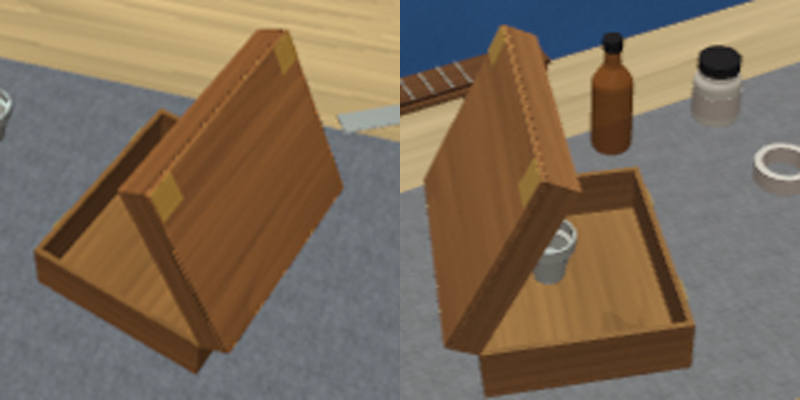

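```bash
python3 - <<'E'
from h import *
from bench import monitor, optics, robot
print([x for x in dir(robot) if x[0]!='_'],[x for x in dir(monitor) if x[0]!='_'])
def circ(p):
    A=np.c_[2*p[:,:2],np.ones(len(p))]; s=np.linalg.lstsq(A,(p[:,:2]**2).sum(1),rcond=None)[0]
    return s[:2],np.sqrt(s[2]+s[:2]@s[:2])
C=np.array([.567,.088]);xc=np.array([.309,.951]);yc=np.array([-.951,.309])
for n in("scene0","side0"):
    f=load(n);P=cloud(f);sat=cv2.cvtColor(f["img"],cv2.COLOR_RGB2HSV)[...,1]
    ok=f["depth"]>0
    m=ok&(np.hypot(P[...,0]-.467,P[...,1]+.179)<.05)&(P[...,2]>.05)&(P[...,2]<.062)
    p=P[m];print(n,"loose",len(p),p[:,2].max(),circ(p),p[:,:2].mean(0))
    for z0,z1 in((.041,.058),(.008,.035)):
        m=ok&(np.hypot(P[...,0]-.467,P[...,1]+.179)<.06)&(P[...,2]>z0)&(P[...,2]<z1);p=P[m];print("  band",len(p),circ(p))
    L=np.stack([(P[...,:2]-C)@xc,(P[...,:2]-C)@yc,P[...,2]],-1)
    m=ok&(abs(L[...,0])<.085)&(abs(L[...,1])<.105)&(L[...,2]>.012)&(L[...,2]<.075)&(sat<60)
    p=P[m];l=L[m];print("in",len(p)); 
    if len(p)>10:
        print(l.min(0),l.max(0));q=p[p[:,2]>.05];print(len(q),circ(q),q.mean(0),q[:,2].max())
        vv,uu=np.nonzero(m);print(uu.min(),uu.max(),vv.min(),vv.max())
    # lid
    a=(abs(L[...,1])<.12)&ok&(L[...,2]>.1)&(L[...,0]>-.08)&(L[...,0]<.2)&(sat>60)
    l=L[a]; A=np.c_[l[:,0],l[:,1],np.ones(len(l))]
    i=l[:,2].argmax();print("lid",len(l),l[i],np.percentile(l[:,0],[1,99]),np.percentile(l[:,1],[0.3,99.7]))
    # rim pts: fit front edge
    r=ok&(abs(L[...,2]-.06)<.003)&(L[...,0]<-.085)&(L[...,0]>-.115)&(abs(L[...,1])<.11)&(sat>60)
    l=L[r];print("frontrim",len(l),np.polyfit(l[:,1],l[:,0],1))
    r=ok&(abs(L[...,2]-.06)<.003)&(abs(L[...,0])<.1)&(abs(abs(L[...,1])-.117)<.012)&(sat>60)
    for sg in(1,-1):
        l=L[r]; l=l[l[:,1]*sg>0]; 
        if len(l)>5: print("side",sg,len(l),np.polyfit(l[:,0],l[:,1],1))
E
```

```text
['IKError', 'close_job', 'pinch_z'] ['get_obs']
scene0 loose 98 0.06119385037767894 (array([ 0.46702541, -0.17337183]), np.float64(0.02711005483809252)) [ 0.46732852 -0.17316166]
  band 167 (array([ 0.46713624, -0.17332043]), np.float64(0.026676265452593547))
  band 116 (array([ 0.46690674, -0.17358047]), np.float64(0.019104989240904532))
in 0
lid 5923 [ 0.03174181 -0.01595292  0.25788658] [0.00084639 0.11064498] [-0.11881673  0.11929778]
frontrim 145 [-0.00526685 -0.10437179]
side 1 12 [-0.08468846  0.11101039]
side -1 189 [ 0.00173869 -0.11533063]
side0 loose 109 0.05850136445378685 (array([ 0.46795721, -0.17108038]), np.float64(0.026901704112992197)) [ 0.46787824 -0.17140552]
  band 224 (array([ 0.46789969, -0.17067391]), np.float64(0.026755406619023595))
  band 146 (array([ 0.46826027, -0.17110117]), np.float64(0.019891300506795835))
in 228
[-0.01804826 -0.04749741  0.01271182] [0.025455   0.003699   0.06380965]
81 (array([0.59313879, 0.08899726]), np.float64(0.026668004951421583)) [0.57652571 0.08173858 0.05712828] 0.06380964609958338
233 249 193 217
lid 3874 [ 0.0346297  -0.07739813  0.25526834] [0.00289331 0.11284753] [-0.11679063  0.11995446]
frontrim 169 [-0.00463148 -0.10212476]
side 1 244 [0.00057482 0.11845039]
side -1 48 [-0.02769836 -0.11698863]
```

```bash
cat >> h.py <<'E'
from scipy.linalg import expm,logm
from scipy.spatial.transform import Rotation as Ro
def pose(phi,a,tcp):
    p=np.radians(phi);u=np.array([np.cos(p),np.sin(p),0]);Z=np.array([0,0,1.])
    z=-np.sin(a)*u-np.cos(a)*Z;x=np.cos(a)*u-np.sin(a)*Z
    T=np.eye(4);T[:3,:3]=np.c_[x,np.cross(z,x),z];T[:3,3]=tcp;return T
def grasp(phi,a,pt,back=0,pz=.0231):   # pad centre at pt, withdrawn by back along tool z
    T=pose(phi,a,[0,0,0]);T[:3,3]=np.array(pt)+(pz-back)*T[:3,2];return T
def now():
    from bench import monitor
    o=monitor.get_obs();T=np.eye(4);T[:3,:3]=o["ee_rot"];T[:3,3]=o["position"]
    print("t",round(o["time_s"],2),"q",np.round(o["qpos"],2).tolist(),"p",T[:3,3].round(4),"F",np.round(o["wrist_force"],1),"w",round(o["width"],4),"g",o["grip_force"]);return T
def rows(A,B,step=.055,rot=.17):
    D=np.linalg.inv(A)@B;r=Ro.from_matrix(D[:3,:3]).magnitude()
    n=max(1,int(np.ceil(max(np.linalg.norm(D[:3,3])/step,r/rot))))
    S=expm(np.real(logm(D))/n);M=A.copy();mid=[]
    for i in range(n): M=M@S; mid.append(M[:3,3].round(2).tolist())
    print(n,"rows",(S[:3,3]*100).round(2).tolist(),Ro.from_matrix(S[:3,:3]).as_rotvec().round(3).tolist());print(mid)
    return B
E
python3 - <<'E'
from h import *
T=now()
W=rows(T,pose(195,0,[.37,.25,.40]))
W=rows(W,grasp(235,.55,[.4675,-.172,.052],.12))
E
```

```text
t 0.15 q [-1.21, 0.47, -0.01, 1.6, 0.01, 1.07, -0.06] p [0.2529 0.5983 0.2305] F [-0.1  0.  -0.2] w 0.0855 g 0.0
8 rows [-1.97, -4.24, -2.11] [-0.0, -0.0, -0.083]
[[0.25, 0.55, 0.25], [0.26, 0.51, 0.27], [0.27, 0.46, 0.29], [0.28, 0.41, 0.32], [0.3, 0.37, 0.34], [0.32, 0.33, 0.36], [0.34, 0.29, 0.38], [0.37, 0.25, 0.4]]
10 rows [2.57, -4.52, 1.97] [-0.019, -0.053, -0.068]
[[0.36, 0.2, 0.38], [0.35, 0.15, 0.36], [0.34, 0.1, 0.33], [0.34, 0.05, 0.31], [0.35, 0.0, 0.28], [0.36, -0.05, 0.25], [0.37, -0.09, 0.23], [0.39, -0.13, 0.2], [0.41, -0.18, 0.16], [0.44, -0.21, 0.13]]
```

>>> {"op": "servo_tool", "data": {
  "targets": [
    [[-1.97,-4.24,-2.11],[0,0,-0.083],1],
    [[-1.97,-4.24,-2.11],[0,0,-0.083],1],
    [[-1.97,-4.24,-2.11],[0,0,-0.083],1],
    [[-1.97,-4.24,-2.11],[0,0,-0.083],1],
    [[-1.97,-4.24,-2.11],[0,0,-0.083],1],
    [[-1.97,-4.24,-2.11],[0,0,-0.083],1],
    [[-1.97,-4.24,-2.11],[0,0,-0.083],1],
    [[-1.97,-4.24,-2.11],[0,0,-0.083],1]
  ]
}}

```text
time_s: 1.15
position: [0.3709, 0.2491, 0.4009]
ee_rot: [[-0.965, -0.264, 0.0], [-0.264, 0.965, 0.0], [-0.0, 0.0, -1.0]]
wrist_force: [0.6, -0.3, -0.8]
width: 0.0856
grip_force: 0.0
```

```bash
python3 - <<'E'
from h import *
T=now()
W=rows(T,pose(215,.2,[.46,.0,.32]))
W=rows(W,grasp(235,.55,[.4675,-.172,.052],.12))
E
```

```text
t 1.15 q [-0.8, -0.03, 0.13, 1.84, 0.0, 1.33, 1.17] p [0.3709 0.2491 0.4009] F [ 0.6 -0.3 -0.8] w 0.0856 g 0.0
6 rows [0.4, -4.44, 1.29] [-0.006, -0.033, -0.057]
[[0.38, 0.21, 0.39], [0.39, 0.16, 0.37], [0.4, 0.12, 0.36], [0.42, 0.08, 0.35], [0.44, 0.04, 0.33], [0.46, 0.0, 0.32]]
6 rows [3.61, -2.42, 1.97] [-0.021, -0.058, -0.054]
[[0.45, -0.04, 0.29], [0.44, -0.08, 0.26], [0.43, -0.11, 0.23], [0.43, -0.15, 0.2], [0.43, -0.18, 0.17], [0.44, -0.21, 0.13]]
```

>>> {"op": "servo_tool", "data": {
  "targets": [
    [[0.4,-4.44,1.29],[-0.006,-0.033,-0.057],1],
    [[0.4,-4.44,1.29],[-0.006,-0.033,-0.057],1],
    [[0.4,-4.44,1.29],[-0.006,-0.033,-0.057],1],
    [[0.4,-4.44,1.29],[-0.006,-0.033,-0.057],1],
    [[0.4,-4.44,1.29],[-0.006,-0.033,-0.057],1],
    [[0.4,-4.44,1.29],[-0.006,-0.033,-0.057],1]
  ]
}}

```text
time_s: 1.9
position: [0.4593, -0.0001, 0.3192]
ee_rot: [[-0.803, -0.572, 0.164], [-0.56, 0.82, 0.116], [-0.201, 0.001, -0.98]]
wrist_force: [0.4, 0.1, -0.2]
width: 0.0856
grip_force: 0.0
```

>>> {"op": "servo_tool", "data": {
  "targets": [
    [[3.61,-2.42,1.97],[-0.021,-0.058,-0.054],1],
    [[3.61,-2.42,1.97],[-0.021,-0.058,-0.054],1],
    [[3.61,-2.42,1.97],[-0.021,-0.058,-0.054],1],
    [[3.61,-2.42,1.97],[-0.021,-0.058,-0.054],1],
    [[3.61,-2.42,1.97],[-0.021,-0.058,-0.054],1],
    [[3.61,-2.42,1.97],[-0.021,-0.058,-0.054],1]
  ]
}}

```text
time_s: 2.65
position: [0.4324, -0.1325, 0.2364]
ee_rot: [[-0.594, -0.745, 0.304], [-0.694, 0.665, 0.276], [-0.408, -0.047, -0.912]]
wrist_force: [-0.1, 1.1, -0.1]
width: 0.0853
grip_force: 0.0
```

```bash
python3 - <<'E'
from h import *
from bench import optics
T=now();f=optics.grab_frame("wrist");f["T"]=T;np.savez("pics/w1.npz",**f)
cv2.imwrite("pics/w1.png",f["img"][...,::-1])
W=rows(T,grasp(235,.55,[.4675,-.172,.052],.12)); print(W[:3,:3].round(3),T[:3,:3].round(3))
W=rows(W,grasp(235,.55,[.4675,-.172,.052],0),.04)
# cup in wrist
M=T@f["mount"];v,u=np.mgrid[:384,:512];d=f["depth"]
p=np.stack([u,v,np.ones_like(u)],-1)@np.linalg.inv(f["mtx"]).T*d[...,None];P=p@M[:3,:3].T+M[:3,3]
m=(d>0)&(np.hypot(P[...,0]-.467,P[...,1]+.172)<.05)&(P[...,2]>.045)&(P[...,2]<.062)
q=P[m];A=np.c_[2*q[:,:2],np.ones(len(q))];s=np.linalg.lstsq(A,(q[:,:2]**2).sum(1),rcond=None)[0];print(len(q),s[:2],np.sqrt(s[2]+s[:2]@s[:2]),q.max(0))
E
```

```text
t 2.65 q [-1.15, -0.31, 1.54, 2.25, -0.12, 0.73, 2.92] p [ 0.4324 -0.1325  0.2364] F [-0.1  1.1 -0.1] w 0.0853 g 0.0
3 rows [3.29, -1.78, 2.21] [-0.032, -0.044, -0.028]
[[0.43, -0.16, 0.2], [0.43, -0.19, 0.17], [0.44, -0.21, 0.13]]
[[-0.489 -0.819  0.3  ]
 [-0.698  0.574  0.428]
 [-0.523  0.    -0.853]] [[-0.594 -0.745  0.304]
 [-0.694  0.665  0.276]
 [-0.408 -0.047 -0.912]]
3 rows [0.0, 0.0, 4.0] [0.0, 0.0, -0.0]
[[0.45, -0.2, 0.1], [0.46, -0.18, 0.07], [0.47, -0.16, 0.03]]
1079 [ 0.46787649 -0.17307438] 0.0269438970514237 [ 0.49688047 -0.14483009  0.05849879]
```

View pics/w1.png

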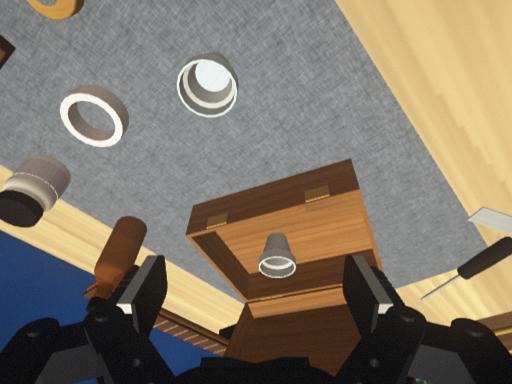

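The wrist view shows the loose cup at (208,85) and cup_in at (278,262), standing clear in the open case. Several joints are at their limits, so I'll fit a quick kinematic model and choose reachable poses from that.

```bash
cat > kin.py <<'E'
import numpy as np, itertools
from scipy.spatial.transform import Rotation as Ro
from scipy.optimize import least_squares
LO=np.array([-2.53,-.31,-1.57,.28,-1.29,.15,-2.92]);HI=np.array([2.53,2.02,1.55,2.44,4.43,1.84,2.92])
AX="zyzyzyz"
def fk(q,s,tr,R7):
    R=np.eye(3);p=np.zeros(3)
    for i in range(7):
        p=p+R@tr[i];R=R@Ro.from_euler(AX[i],s[i]*q[i]).as_matrix()
    return R@R7,p+R@tr[7]
E
python3 - <<'E'
from kin import *
from h import now
T=now()
Q=[[-1.214,.468,-.012,1.603,.006,1.071,-.056],[-.8,-.03,.13,1.84,0,1.33,1.17],[-1.15,-.31,1.54,2.25,-.12,.73,2.92]]
from bench import monitor
Q[2]=list(monitor.get_obs()["qpos"]);Q=np.array(Q)
RR=[np.array([[-.921,.389,-.001],[.389,.921,-.002],[0,-.002,-1]]),np.array([[-.965,-.264,0],[-.264,.965,0],[0,0,-1]]),T[:3,:3]]
PP=np.array([[.2529,.5983,.2305],[.3709,.2491,.4009],T[:3,3]])
tr0=np.zeros((8,3))
best=[]
for s3,s5,s7 in itertools.product((1,-1),repeat=3):
  for s1 in(1,-1):
    s=[s1,1,s3,1,s5,1,s7]
    R=[fk(q,s,tr0,np.eye(3))[0] for q in Q]
    off=[a.T@b for a,b in zip(R,RR)]
    e=max(Ro.from_matrix(off[0].T@o).magnitude() for o in off[1:])
    best.append((e,s,off[0].round(2).tolist()))
best.sort(key=lambda x:x[0])
for b in best[:3]:print(b)
s=best[0][1];R7=np.array(best[0][2])
u,_,v=np.linalg.svd(R7);R7=u@v
def un(x):
    t=np.zeros((8,3));t[1,2]=x[0];t[3,2]=x[1];t[5,2]=x[2];t[7,2]=x[3];t[1,0]=x[4];t[3,0]=x[5];t[1,1]=x[6];t[5,0]=x[7];return t
f=lambda x:np.r_[(np.array([fk(q,s,un(x),R7)[1] for q in Q])-PP).ravel(),.003*x[4:]]
r=least_squares(f,[.3,.4,.4,.2,0,0,0,0]);print(r.x.round(4),r.fun.round(4))
E
```

```text
t 2.7 q [-1.15, -0.31, 1.54, 2.25, -0.12, 0.73, 2.92] p [ 0.4315 -0.1342  0.236 ] F [-0.8  0.4  0.2] w 0.0854 g 0.0
(0.002974009019375847, [-1, 1, -1, 1, -1, 1, -1], [[-0.0, -1.0, 0.0], [1.0, -0.0, 0.0], [0.0, 0.0, 1.0]])
(0.2348315768355085, [-1, 1, -1, 1, 1, 1, -1], [[0.01, -1.0, 0.0], [1.0, 0.01, -0.01], [0.01, 0.0, 1.0]])
(0.8298064451906595, [1, 1, -1, 1, -1, 1, -1], [[0.65, 0.76, -0.0], [-0.76, 0.65, -0.0], [0.0, 0.0, 1.0]])
[ 0.3043  0.5336  0.4837  0.3092 -0.0054 -0.0051 -0.034   0.0128] [ 0.0003 -0.0001 -0.0001 -0.0002  0.0002  0.0002  0.      0.     -0.0001
 -0.     -0.     -0.0001  0.    ]
```

```bash
cat >> kin.py <<'E'
S=[-1,1,-1,1,-1,1,-1];R7=np.array([[0,-1,0],[1,0,0],[0,0,1.]])
TR=np.zeros((8,3));TR[1,2]=.3043;TR[3,2]=.5336;TR[5,2]=.4837;TR[7,2]=.3092;TR[1,0]=-.0054;TR[3,0]=-.0051;TR[1,1]=-.034;TR[5,0]=.0128
MID=(LO+HI)/2;HALF=(HI-LO)/2
def ik(T,q0,w=.003):
    def f(q):
        R,p=fk(q,S,TR,R7)
        return np.r_[(p-T[:3,3])*10,Ro.from_matrix(R.T@T[:3,:3]).as_rotvec()*3,w*((q-MID)/HALF)**5]
    r=least_squares(f,np.clip(q0,LO+.01,HI-.01),bounds=(LO,HI),max_nfev=150)
    R,p=fk(r.x,S,TR,R7)
    e=np.linalg.norm(p-T[:3,3])+Ro.from_matrix(R.T@T[:3,:3]).magnitude()
    return r.x,e,(1-abs((r.x-MID)/HALF)).min()
def search(T,seeds=12,rng=np.random.default_rng(0)):
    out=[]
    for _ in range(seeds):
        q,e,m=ik(T,LO+(HI-LO)*rng.random(7))
        if e<.01: out.append((m,q))
    return max(out,key=lambda x:x[0]) if out else None
E
timeout 500 python3 - <<'E'
from kin import *
from h import grasp
for nm,pt,phis in(("pick",[.468,-.172,.052],range(0,360,30)),("place",[.594,.088,.08],(225,240,252,265,280))):
  for a in(.5,.6):
    if nm=="pick" and a==.6: continue
    for phi in phis:
        r=search(grasp(phi,a,pt),8)
        print(nm,a,phi,r and (round(r[0],3),r[1].round(2).tolist()))
E
```

```text
pick 0.5 0 (np.float64(0.483), [0.32, 0.75, -0.14, 1.76, 0.21, 1.14, -1.51])
pick 0.5 30 (np.float64(0.554), [0.21, 0.71, -0.13, 1.84, 0.42, 1.06, -1.25])
pick 0.5 60 (np.float64(0.451), [0.64, 0.84, -0.82, 1.95, 1.07, 1.24, -1.33])
pick 0.5 90 (np.float64(0.293), [0.54, 0.71, -0.68, 2.12, 1.26, 0.99, -1.06])
pick 0.5 120 (np.float64(0.158), [0.8, 0.77, -0.92, 2.27, 1.66, 0.97, -0.82])
pick 0.5 150 (np.float64(0.079), [1.09, 0.86, -1.08, 2.36, 1.95, 0.85, -0.39])
pick 0.5 180 (np.float64(0.095), [1.28, 0.87, -1.08, 2.34, 1.98, 0.52, 0.24])
pick 0.5 210 (np.float64(0.216), [1.42, 0.97, -1.15, 2.21, 1.27, 0.42, 1.53])
pick 0.5 240 (np.float64(0.169), [0.71, 0.62, -0.16, 2.08, -0.75, 0.61, -2.43])
pick 0.5 270 (np.float64(0.201), [0.72, 0.7, -0.24, 1.92, -0.37, 0.84, -2.33])
pick 0.5 300 (np.float64(0.332), [0.45, 0.72, -0.0, 1.81, -0.32, 1.05, -1.95])
pick 0.5 330 (np.float64(0.415), [0.35, 0.75, -0.02, 1.75, -0.08, 1.14, -1.71])
place 0.5 225 (np.float64(0.302), [0.77, 0.92, -1.1, 2.04, 1.27, 0.44, 1.26])
place 0.5 240 (np.float64(0.312), [0.78, 0.94, -1.08, 1.97, 0.87, 0.47, 1.91])
place 0.5 252 (np.float64(0.225), [0.8, 1.0, -1.12, 1.9, 0.72, 0.59, 2.26])
place 0.5 265 (np.float64(0.16), [0.83, 1.13, -1.24, 1.83, 0.78, 0.8, 2.45])
place 0.5 280 (np.float64(0.176), [-0.04, 0.69, 0.09, 1.8, -0.72, 0.91, -2.41])
place 0.6 225 (np.float64(0.256), [0.85, 1.0, -1.17, 2.09, 1.5, 0.42, 1.11])
place 0.6 240 (np.float64(0.268), [0.87, 1.03, -1.15, 1.99, 0.96, 0.43, 1.89])
place 0.6 252 (np.float64(0.219), [0.88, 1.1, -1.2, 1.91, 0.78, 0.57, 2.28])
place 0.6 265 (np.float64(0.151), [0.15, 0.68, -0.08, 1.88, -0.84, 0.78, -2.48])
place 0.6 280 (np.float64(0.182), [0.11, 0.72, -0.05, 1.77, -0.7, 0.94, -2.39])
```

```bash
timeout 500 python3 - <<'E'
from kin import *
from h import *
T=now()
q=np.array([.45,.72,0,1.81,-.32,1.05,-1.95]);a=.58
L=[("pre",310,[.468,-.172,.052],.12),("pick",310,[.468,-.172,.052],0),("lift",310,[.468,-.172,.20],0),("mid",290,[.53,-.05,.22],0),("above",270,[.575,.035,.16],0),("in",270,[.594,.088,.11],0),("nest",270,[.594,.088,.078],0)]
for n,phi,pt,b in L:
    q,e,m=ik(grasp(phi,a,pt,b),q,1e-3);print(n,q.round(2).tolist(),round(e,4),round(m,3))
V=pose(195,0,[.45,-.10,.36]);rows(T,V)
W=rows(V,pose(90,0,[.48,-.14,.36]));W=rows(W,pose(-20,0,[.50,-.18,.36]));W=rows(W,grasp(310,a,[.468,-.172,.052],.12))
E
```

```text
t 2.7 q [-1.15, -0.31, 1.54, 2.25, -0.12, 0.73, 2.92] p [ 0.4315 -0.1342  0.236 ] F [-0.8  0.4  0.2] w 0.0854 g 0.0
pre [0.45, 0.71, 0.02, 1.56, -0.23, 1.42, -1.87] 0.0 0.359
pick [0.45, 0.77, -0.03, 1.74, -0.24, 1.17, -1.87] 0.0 0.36
lift [0.48, 0.57, -0.08, 1.7, -0.21, 1.41, -1.95] 0.0 0.333
mid [0.18, 0.5, 0.14, 1.76, -0.53, 1.31, -2.23] 0.0 0.237
above [0.07, 0.54, 0.12, 1.86, -0.77, 1.01, -2.45] 0.0 0.161
in [0.07, 0.64, 0.0, 1.84, -0.79, 0.88, -2.49] 0.0 0.149
nest [0.13, 0.69, -0.07, 1.84, -0.77, 0.82, -2.47] 0.0 0.154
5 rows [-1.32, 0.38, -2.24] [0.015, 0.084, 0.115]
[[0.43, -0.13, 0.26], [0.43, -0.12, 0.29], [0.43, -0.11, 0.31], [0.44, -0.11, 0.34], [0.45, -0.1, 0.36]]
11 rows [-0.49, -0.18, 0.0] [0.0, 0.0, 0.167]
[[0.46, -0.1, 0.36], [0.46, -0.1, 0.36], [0.47, -0.1, 0.36], [0.47, -0.11, 0.36], [0.47, -0.11, 0.36], [0.48, -0.11, 0.36], [0.48, -0.12, 0.36], [0.48, -0.12, 0.36], [0.48, -0.13, 0.36], [0.48, -0.13, 0.36], [0.48, -0.14, 0.36]]
12 rows [-0.1, 0.43, 0.0] [0.0, 0.0, 0.16]
[[0.48, -0.14, 0.36], [0.49, -0.14, 0.36], [0.49, -0.14, 0.36], [0.5, -0.15, 0.36], [0.5, -0.15, 0.36], [0.5, -0.15, 0.36], [0.5, -0.16, 0.36], [0.5, -0.16, 0.36], [0.5, -0.17, 0.36], [0.5, -0.17, 0.36], [0.5, -0.18, 0.36], [0.5, -0.18, 0.36]]
5 rows [1.43, 0.76, 4.37] [0.03, -0.113, 0.102]
[[0.51, -0.19, 0.32], [0.52, -0.2, 0.27], [0.52, -0.21, 0.22], [0.51, -0.21, 0.18], [0.5, -0.21, 0.13]]
```

>>> {"op": "servo_tool", "data": {
  "targets": [
    [[-1.32,0.38,-2.24],[0.015,0.084,0.115],1],
    [[-1.32,0.38,-2.24],[0.015,0.084,0.115],1],
    [[-1.32,0.38,-2.24],[0.015,0.084,0.115],1],
    [[-1.32,0.38,-2.24],[0.015,0.084,0.115],1],
    [[-1.32,0.38,-2.24],[0.015,0.084,0.115],1]
  ]
}}

```text
time_s: 3.32
position: [0.4497, -0.1045, 0.3618]
ee_rot: [[-0.969, -0.245, -0.0], [-0.245, 0.969, 0.003], [-0.001, 0.003, -1.0]]
wrist_force: [0.8, -0.6, 0.4]
width: 0.0857
grip_force: 0.0
```

```bash
python3 -c "
from h import *
T=now();rows(T,pose(90,0,[.48,-.14,.36]))"
```

```text
t 3.33 q [-0.7, -0.03, 0.86, 1.91, 0.02, 1.25, 1.98] p [ 0.4497 -0.1045  0.3618] F [ 0.8 -0.6  0.4] w 0.0857 g 0.0
11 rows [-0.47, -0.14, 0.02] [0.0, -0.0, 0.165]
[[0.45, -0.1, 0.36], [0.46, -0.11, 0.36], [0.46, -0.11, 0.36], [0.47, -0.11, 0.36], [0.47, -0.11, 0.36], [0.48, -0.12, 0.36], [0.48, -0.12, 0.36], [0.48, -0.13, 0.36], [0.48, -0.13, 0.36], [0.48, -0.14, 0.36], [0.48, -0.14, 0.36]]
```

Recovering well, so I'll unwind.

>>> {"op": "servo_tool", "data": {
  "targets": [
    [[-0.47,-0.14,0],[0,0,0.165],1],
    [[-0.47,-0.14,0],[0,0,0.165],1],
    [[-0.47,-0.14,0],[0,0,0.165],1],
    [[-0.47,-0.14,0],[0,0,0.165],1],
    [[-0.47,-0.14,0],[0,0,0.165],1],
    [[-0.47,-0.14,0],[0,0,0.165],1],
    [[-0.47,-0.14,0],[0,0,0.165],1],
    [[-0.47,-0.14,0],[0,0,0.165],1]
  ]
}}

```text
time_s: 4.32
position: [0.4796, -0.1256, 0.3607]
ee_rot: [[-0.478, 0.879, 0.001], [0.879, 0.478, 0.004], [0.003, 0.003, -1.0]]
wrist_force: [-0.6, 0.4, -0.5]
width: 0.0853
grip_force: 0.0
```

>>> {"op": "servo_tool", "data": {
  "targets": [
    [[-0.47,-0.14,0],[0,0,0.165],1],
    [[-0.47,-0.14,0],[0,0,0.165],1],
    [[-0.47,-0.14,0],[0,0,0.165],1],
    [[-0.1,0.43,0],[0,0,0.16],1],
    [[-0.1,0.43,0],[0,0,0.16],1],
    [[-0.1,0.43,0],[0,0,0.16],1],
    [[-0.1,0.43,0],[0,0,0.16],1],
    [[-0.1,0.43,0],[0,0,0.16],1]
  ]
}}

```text
time_s: 5.32
position: [0.4988, -0.1511, 0.3607]
ee_rot: [[0.715, 0.699, 0.002], [0.699, -0.715, 0.004], [0.004, -0.001, -1.0]]
wrist_force: [0.7, -1.0, -0.4]
width: 0.0857
grip_force: 0.0
```

>>> {"op": "servo_tool", "data": {
  "targets": [
    [[-0.1,0.43,0],[0,0,0.16],1],
    [[-0.1,0.43,0],[0,0,0.16],1],
    [[-0.1,0.43,0],[0,0,0.16],1],
    [[-0.1,0.43,0],[0,0,0.16],1],
    [[-0.1,0.43,0],[0,0,0.16],1],
    [[-0.1,0.43,0],[0,0,0.16],1],
    [[-0.1,0.43,0],[0,0,0.16],1]
  ]
}}

```text
time_s: 6.2
position: [0.5008, -0.1803, 0.3607]
ee_rot: [[0.941, -0.339, 0.002], [-0.339, -0.941, 0.004], [0.001, -0.004, -1.0]]
wrist_force: [1.0, -0.2, 0.0]
width: 0.0852
grip_force: 0.0
```

```bash
python3 -c "
from h import *
T=now();rows(T,grasp(310,.58,[.468,-.172,.052],.12))"
```

```text
t 6.2 q [-0.79, 0.35, 1.38, 1.78, -0.36, 1.31, -1.24] p [ 0.5008 -0.1803  0.3607] F [ 1.  -0.2  0. ] w 0.0852 g 0.0
5 rows [1.41, 0.78, 4.39] [0.03, -0.113, 0.103]
[[0.51, -0.19, 0.32], [0.52, -0.2, 0.27], [0.52, -0.21, 0.23], [0.51, -0.21, 0.18], [0.5, -0.21, 0.13]]
```

```bash
cat >> kin.py <<'E'
def jac(q):
    R0,p0=fk(q,S,TR,R7);J=np.zeros((6,7))
    for i in range(7):
        d=q.copy();d[i]+=1e-5;R,p=fk(d,S,TR,R7);J[:3,i]=(p-p0)/1e-5;J[3:,i]=Ro.from_matrix(R@R0.T).as_rotvec()/1e-5
    return J,R0,p0
def sim(q,T,n=8,lam=.02):
    """resolve-rate to T in n steps with limit clamping; returns q, err"""
    q=q.copy();_,R0,p0=jac(q);rv=Ro.from_matrix(T[:3,:3]@R0.T).as_rotvec()
    for k in range(1,n+1):
        pk=p0+(T[:3,3]-p0)*k/n;Rk=Ro.from_rotvec(rv*k/n).as_matrix()@R0
        for _ in range(3):
            J,R,p=jac(q);e=np.r_[pk-p,Ro.from_matrix(Rk@R.T).as_rotvec()]
            free=np.ones(7,bool)
            for _ in range(4):
                Jf=J[:,free];dq=np.zeros(7);dq[free]=Jf.T@np.linalg.solve(Jf@Jf.T+lam**2*np.eye(6),e)
                bad=free&((q+dq<LO)|(q+dq>HI))
                if not bad.any():break
                free&=~bad
            q=np.clip(q+dq,LO,HI)
    _,R,p=jac(q);return q,np.linalg.norm(p-T[:3,3])+Ro.from_matrix(R.T@T[:3,:3]).magnitude()
E
timeout 500 python3 - <<'E'
from kin import *
from h import *
# validate
q=np.array([-.7,-.03,.86,1.91,.02,1.25,1.98])
for phi,p in((142,[.466,-.112,.36]),(90,[.48,-.135,.36]),(35,[.497,-.15,.36]),(-20,[.501,-.18,.36])):
    q,e=sim(q,pose(phi,0,p));print("val",phi,q.round(2).tolist(),round(e,4))
T=now();q0=np.array([-.79,.35,1.38,1.78,-.36,1.31,-1.24])
a=.58
L=[("pre",310,[.468,-.172,.052],.12),("pick",310,[.468,-.172,.052],0),("lift",310,[.468,-.172,.20],0),("mid",290,[.53,-.05,.22],0),("above",270,[.575,.035,.16],0),("in",270,[.594,.088,.11],0),("nest",270,[.594,.088,.078],0)]
q=q0
for n,phi,pt,b in L:
    q,e=sim(q,grasp(phi,a,pt,b));print(n,q.round(2).tolist(),round(e,4))
E
```

```text
val 142 [-0.67, 0.02, 0.87, 1.89, -0.02, 1.24, 1.11] 0.0
val 90 [-0.66, 0.08, 0.94, 1.85, -0.07, 1.24, 0.3] 0.0
val 35 [-0.7, 0.16, 1.05, 1.81, -0.14, 1.25, -0.56] 0.0
val -20 [-0.75, 0.25, 1.24, 1.79, -0.25, 1.28, -1.36] 0.0
t 6.2 q [-0.79, 0.35, 1.38, 1.78, -0.36, 1.31, -1.24] p [ 0.5008 -0.1803  0.3607] F [ 1.  -0.2  0. ] w 0.0852 g 0.0
pre [-0.16, 0.93, 1.02, 1.63, -0.75, 1.66, -1.36] 0.0
pick [-0.21, 1.01, 0.95, 1.8, -0.84, 1.48, -1.3] 0.0
lift [-0.29, 0.8, 1.08, 1.77, -0.69, 1.65, -1.39] 0.0
mid [-0.49, 0.76, 1.14, 1.82, -0.93, 1.65, -1.82] 0.0
above [-0.61, 0.82, 1.12, 1.93, -1.23, 1.49, -2.1] 0.0
in [-0.6, 0.84, 0.95, 1.91, -1.29, 1.35, -2.15] 0.0
nest [-0.53, 0.84, 0.83, 1.91, -1.29, 1.27, -2.13] 0.0
```

>>> {"op": "servo_tool", "data": {
  "targets": [
    [[1.41,0.78,4.39],[0.03,-0.113,0.103],1],
    [[1.41,0.78,4.39],[0.03,-0.113,0.103],1],
    [[1.41,0.78,4.39],[0.03,-0.113,0.103],1],
    [[1.41,0.78,4.39],[0.03,-0.113,0.103],1],
    [[1.41,0.78,4.39],[0.03,-0.113,0.103],1],
    [[0,0,0],[0,0,0],1]
  ]
}}

```text
time_s: 6.95
position: [0.4996, -0.2128, 0.1281]
ee_rot: [[0.534, -0.765, -0.361], [-0.639, -0.644, 0.42], [-0.553, 0.007, -0.833]]
wrist_force: [-0.2, -0.6, -0.2]
width: 0.0855
grip_force: 0.0
```

```bash
cat >> h.py <<'E'
def wcloud(f,T):
    M=T@f["mount"];v,u=np.mgrid[:384,:512];d=f["depth"]
    p=np.stack([u,v,np.ones_like(u)],-1)@np.linalg.inv(f["mtx"]).T*d[...,None]
    return p@M[:3,:3].T+M[:3,3],d>0
def circ(p):
    A=np.c_[2*p[:,:2],np.ones(len(p))]; s=np.linalg.lstsq(A,(p[:,:2]**2).sum(1),rcond=None)[0]
    return s[:2].round(4),np.sqrt(s[2]+s[:2]@s[:2]).round(4)
E
python3 - <<'E'
from h import *
from bench import optics
T=now()
f=load("w1");P,ok=wcloud(f,f["T"]);sat=cv2.cvtColor(f["img"],cv2.COLOR_RGB2HSV)[...,1]
m=ok&(np.hypot(P[...,0]-.594,P[...,1]-.088)<.05)&(P[...,2]>.05)&(P[...,2]<.066)&(sat<60)
p=P[m];print("cup_in via w1",len(p),circ(p),p.mean(0),p.max(0))
f=optics.grab_frame("wrist");P,ok=wcloud(f,T)
m=ok&(np.hypot(P[...,0]-.468,P[...,1]+.172)<.05)&(P[...,2]>.045)&(P[...,2]<.062)
p=P[m];print(len(p),circ(p),p.max(0))
np.savez("pics/w2.npz",T=T,**f);cv2.imwrite("pics/w2.png",f["img"][...,::-1])
# finger tips in tool frame
iv=np.linalg.inv(T);Q=P@iv[:3,:3].T+iv[:3,3]
m=ok&(abs(Q[...,1])<.07)&(Q[...,2]>-.06)&(Q[...,2]<.01)&(abs(Q[...,0])<.015)&(abs(Q[...,1])>.035)
for s in(1,-1):
    q=Q[m&(Q[...,1]*s>0)];print(s,len(q),q.min(0) if len(q) else 0,q.max(0) if len(q) else 0)
rows(T,grasp(310,.58,[.468,-.172,.052],0),.03)
E
```

```text
t 6.95 q [-0.14, 0.95, 0.98, 1.61, -0.75, 1.65, -1.38] p [ 0.4996 -0.2128  0.1281] F [-0.2 -0.6 -0.2] w 0.0855 g 0.0
cup_in via w1 577 (array([0.5946, 0.0866]), np.float64(0.027)) [0.5938389  0.08584847 0.05773489] [0.62331728 0.11490283 0.06419681]
1886 (array([ 0.4693, -0.1737]), np.float64(0.027)) [ 0.49764189 -0.14484261  0.05792684]
1 3431 [-0.01134513  0.04187482 -0.05999526] [ 0.01479     0.06999164 -0.01363632]
-1 3423 [-0.01217178 -0.06990204 -0.05998075] [ 0.01472685 -0.04209696 -0.01334262]
4 rows [-0.02, -0.06, 2.87] [0.002, 0.002, -0.001]
[[0.49, -0.2, 0.1], [0.48, -0.19, 0.08], [0.47, -0.17, 0.06], [0.46, -0.16, 0.03]]
```

View pics/w2.png

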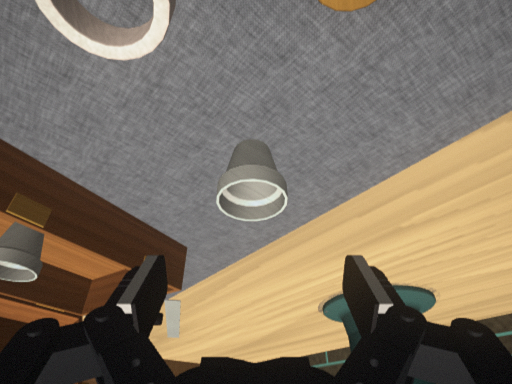

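The cup at (252,200) is centred between the open fingers, and the jaw path is clear. Going in to grasp.

>>> {"op": "servo_tool", "data": {
  "targets": [
    [[0,-0.1,2.87],[0,0,0],1],
    [[0,-0.1,2.87],[0,0,0],1],
    [[0,0,2.87],[0,0,0],1],
    [[0,0,2.0],[0,0,0],1],
    [[0,0,0.8],[0,0,0],1],
    [[0,0,0],[0,0,0],1]
  ]
}}

```text
time_s: 7.75
position: [0.4646, -0.1621, 0.0382]
ee_rot: [[0.544, -0.761, -0.354], [-0.637, -0.649, 0.416], [-0.546, -0.001, -0.838]]
wrist_force: [-0.4, -0.9, 0.1]
width: 0.0851
grip_force: 0.0
```

```bash
python3 - <<'E'
from h import *
from bench import optics
T=now();iv=np.linalg.inv(T)
print("cup rim ctr in tool",iv@[.469,-.173,.056,1],"want T",grasp(310,.58,[.469,-.173,.052])[:3,3]);print(T[:3,:3].round(3))
rows(T,grasp(310,.58,[.469,-.173,.052]))
E
```

```text
t 7.75 q [-0.2, 1.01, 0.92, 1.77, -0.84, 1.47, -1.31] p [ 0.4646 -0.1621  0.0382] F [-0.4 -0.9  0.1] w 0.0851 g 0.0
cup rim ctr in tool [-3.80991495e-04  3.74319762e-03 -2.09693599e-02  1.00000000e+00] want T [ 0.46086272 -0.16330237  0.03267771]
[[ 0.544 -0.761 -0.354]
 [-0.637 -0.649  0.416]
 [-0.546 -0.001 -0.838]]
1 rows [0.18, 0.37, 0.55] [0.003, -0.002, 0.007]
[[0.46, -0.16, 0.03]]
```

>>> {"op": "servo_tool", "data": {
  "targets": [
    [[0.18,0.37,0.5],[0.003,-0.002,0.007],1],
    [[0,0,0],[0,0,0],1],
    [[0,0,0],[0,0,0],0],
    [[0,0,0],[0,0,0],0],
    [[0,0,0],[0,0,0],0],
    [[0,0,0],[0,0,0],0]
  ],
  "grip_force": 40
}}

```text
time_s: 8.5
position: [0.4606, -0.1637, 0.0326]
ee_rot: [[0.537, -0.766, -0.353], [-0.641, -0.643, 0.42], [-0.549, 0.001, -0.836]]
wrist_force: [0.7, -1.2, 5.8]
width: 0.0558
grip_force: 42.4
```

>>> {"op": "servo_tool", "data": {
  "targets": [
    [[0,0,0],[0,0,0],0],
    [[0,0,0],[0,0,0],0]
  ]
}}

```text
time_s: 8.75
position: [0.4605, -0.1637, 0.0326]
ee_rot: [[0.537, -0.766, -0.353], [-0.641, -0.643, 0.42], [-0.549, 0.001, -0.836]]
wrist_force: [0.4, -1.4, 4.2]
width: 0.0565
grip_force: 42.5
```

```bash
python3 - <<'E'
from h import *
from kin import *
from bench import optics,monitor
T=now();a=np.arcsin(-T[2,0]);print("alpha",a)
q=np.array(monitor.get_obs()["qpos"])
up=T.copy();up[2,3]+=.15
W=rows(T,up);print((T[:3,:3].T@[0,0,15]).round(2))
# offset cup base relative to TCP: pad centre
cup=np.array([.469,-.173,0]);rel=T[:3,:3].T@(cup-T[:3,3]);print("cup base in tool",rel.round(4))
def place(phi,base):
    M=pose(phi,a,[0,0,0]);M[:3,3]=np.array(base)-M[:3,:3]@rel;return M
np.savez("pics/grasp.npz",rel=rel,a=a)
for phi in(265,272,280):
  qq=q
  for n,G in(("lift",up),("mid",place(290,[.53,-.05,.16])),("above",place(phi,[.575,.03,.13])),("in",place(phi,[.5943,.087,.07])),("nest",place(phi,[.5943,.087,.026]))):
    qq,e=sim(qq,G);print(phi,n,qq.round(2).tolist(),round(e,4))
E
```

```text
t 8.75 q [-0.19, 1.01, 0.92, 1.78, -0.84, 1.47, -1.31] p [ 0.4605 -0.1637  0.0326] F [ 0.4 -1.4  4.2] w 0.0565 g 42.463961697067134
alpha 0.5807169637808953
3 rows [-2.74, 0.0, -4.18] [0.0, 0.0, -0.0]
[[0.46, -0.16, 0.08], [0.46, -0.16, 0.13], [0.46, -0.16, 0.18]]
[-8.230e+00  1.000e-02 -1.254e+01]
cup base in tool [ 0.0284 -0.0005  0.0204]
265 lift [-0.28, 0.79, 1.06, 1.76, -0.68, 1.65, -1.41] 0.0
265 mid [-0.47, 0.75, 1.11, 1.82, -0.93, 1.63, -1.82] 0.0
265 above [-0.63, 0.77, 1.14, 1.95, -1.23, 1.46, -2.18] 0.0
265 in [-0.6, 0.78, 0.93, 1.94, -1.29, 1.29, -2.22] 0.0
265 nest [-0.48, 0.79, 0.75, 1.94, -1.29, 1.17, -2.18] 0.0
272 lift [-0.28, 0.79, 1.06, 1.76, -0.68, 1.65, -1.41] 0.0
272 mid [-0.47, 0.75, 1.11, 1.82, -0.93, 1.63, -1.82] 0.0
272 above [-0.6, 0.78, 1.11, 1.9, -1.17, 1.5, -2.11] 0.0
272 in [-0.63, 0.85, 1.0, 1.9, -1.28, 1.41, -2.13] 0.0
272 nest [-0.54, 0.87, 0.86, 1.9, -1.29, 1.31, -2.1] 0.0
280 lift [-0.28, 0.79, 1.06, 1.76, -0.68, 1.65, -1.41] 0.0
280 mid [-0.47, 0.75, 1.11, 1.82, -0.93, 1.63, -1.82] 0.0
280 above [-0.58, 0.8, 1.08, 1.85, -1.11, 1.55, -2.03] 0.0
280 in [-0.62, 0.88, 1.01, 1.84, -1.23, 1.47, -2.05] 0.0
280 nest [-0.6, 0.95, 0.97, 1.85, -1.28, 1.44, -2.0] 0.0
```

>>> {"op": "servo_tool", "data": {
  "targets": [
    [[-1.0,0,-1.5],[0,0,0],0],
    [[-2.4,0,-3.7],[0,0,0],0],
    [[-2.4,0,-3.7],[0,0,0],0],
    [[-2.4,0,-3.65],[0,0,0],0],
    [[0,0,0],[0,0,0],0]
  ]
}}

```text
time_s: 9.38
position: [0.4617, -0.1645, 0.1852]
ee_rot: [[0.54, -0.766, -0.349], [-0.642, -0.643, 0.419], [-0.545, -0.002, -0.838]]
wrist_force: [-0.3, 0.3, -2.2]
width: 0.0559
grip_force: 42.9
```

```bash
cat >> h.py <<'E'
def place(phi,base):
    g=np.load("pics/grasp.npz");M=pose(phi,float(g["a"]),[0,0,0]);M[:3,3]=np.array(base)-M[:3,:3]@g["rel"];return M
E
python3 - <<'E'
from h import *
T=now();W=rows(T,place(290,[.53,-.05,.16]),.045);W=rows(W,place(275,[.575,.03,.13]),.03)
E
```

```text
t 9.38 q [-0.27, 0.8, 1.06, 1.74, -0.69, 1.65, -1.4] p [ 0.4617 -0.1645  0.1852] F [-0.3  0.3 -2.2] w 0.0559 g 42.94517266564071
4 rows [-1.62, -3.05, 0.84] [0.047, -0.001, 0.073]
[[0.47, -0.13, 0.19], [0.49, -0.1, 0.19], [0.51, -0.07, 0.19], [0.53, -0.04, 0.19]]
4 rows [-0.98, -1.67, 1.54] [0.036, 0.0, 0.055]
[[0.54, -0.02, 0.19], [0.55, 0.0, 0.18], [0.56, 0.02, 0.17], [0.57, 0.04, 0.16]]
```

>>> {"op": "servo_tool", "data": {
  "targets": [
    [[-1.62,-3.05,0.84],[0.047,-0.001,0.073],0],
    [[-1.62,-3.05,0.84],[0.047,-0.001,0.073],0],
    [[-1.62,-3.05,0.84],[0.047,-0.001,0.073],0],
    [[-1.62,-3.05,0.84],[0.047,-0.001,0.073],0],
    [[-0.98,-1.67,1.54],[0.036,0,0.055],0],
    [[-0.98,-1.67,1.54],[0.036,0,0.055],0],
    [[-0.98,-1.67,1.54],[0.036,0,0.055],0],
    [[-0.98,-1.67,1.54],[0.036,0,0.055],0]
  ]
}}

```text
time_s: 10.38
position: [0.5715, 0.0445, 0.158]
ee_rot: [[0.067, -0.996, -0.054], [-0.832, -0.086, 0.548], [-0.55, 0.008, -0.835]]
wrist_force: [0.2, -0.8, -1.6]
width: 0.0565
grip_force: 42.9
```

>>> {"op": "servo_tool", "data": {
  "targets": [
    [[0,0,0],[0,0,0],0]
  ]
}}

```text
time_s: 10.5
position: [0.5709, 0.0454, 0.1578]
ee_rot: [[0.071, -0.996, -0.058], [-0.832, -0.091, 0.548], [-0.551, 0.009, -0.835]]
wrist_force: [-0.0, -0.2, -1.0]
width: 0.0562
grip_force: 43.0
```

```bash
python3 - <<'E'
from h import *
from bench import optics
T=now();f=optics.grab_frame("wrist");g=optics.grab_frame("side");np.savez("pics/side3.npz",**g)
cv2.imwrite("pics/w3.png",np.hstack([cv2.resize(f["img"],(400,300)),cv2.resize(g["img"][100:280,180:420],(400,300))])[...,::-1])
P,ok=wcloud(f,T);iv=np.linalg.inv(T);Q=P@iv[:3,:3].T+iv[:3,3];np.savez("pics/w3.npz",T=T,**f)
sat=cv2.cvtColor(f["img"],cv2.COLOR_RGB2HSV)[...,1]
m=ok&(np.hypot(P[...,0]-.594,P[...,1]-.087)<.05)&(P[...,2]>.05)&(P[...,2]<.066)&(sat<60);p=P[m]
if len(p)>20: print("in",len(p),circ(p),p.mean(0),p.max(0))
np_=place(275,[.575,.03,.13]);rows(T,np_)
W=rows(np_,place(275,[.5943,.087,.075]),.03);W=rows(W,place(275,[.5943,.087,.03]),.015)
# held cup: points within 45mm of expected axis
r=np.load("pics/grasp.npz")["rel"];c=(T@np.r_[r,1])[:3];print("expected base",c)
m=ok&(np.hypot(P[...,0]-c[0],P[...,1]-c[1])<.035)&(abs(P[...,2]-c[2]-.05)<.012)&(sat<60)
p=P[m];print(len(p),circ(p),p.max(0),p.min(0))
E
```

```text
t 10.5 q [-0.59, 0.82, 1.09, 1.86, -1.17, 1.53, -2.08] p [0.5709 0.0454 0.1578] F [-0.  -0.2 -1. ] w 0.0562 g 42.982538278447464
in 1666 (array([0.595 , 0.0863]), np.float64(0.027)) [0.59739986 0.08199535 0.0574534 ] [0.62298385 0.11515454 0.06405893]
1 rows [-0.0, -0.22, -0.58] [0.01, 0.003, -0.001]
[[0.57, 0.04, 0.16]]
3 rows [-0.53, -0.81, 2.54] [0.0, -0.0, 0.0]
[[0.58, 0.06, 0.14], [0.59, 0.08, 0.13], [0.59, 0.1, 0.11]]
4 rows [0.62, -0.0, 0.94] [0.0, -0.0, 0.0]
[[0.59, 0.1, 0.1], [0.59, 0.1, 0.09], [0.59, 0.1, 0.07], [0.59, 0.1, 0.06]]
expected base [0.57225652 0.03301037 0.12516854]
9816 (array([0.5726, 0.0318]), np.float64(0.0273)) [0.60698795 0.0619454  0.18716792] [0.53839701 0.00364349 0.16319087]
```

View pics/w3.png

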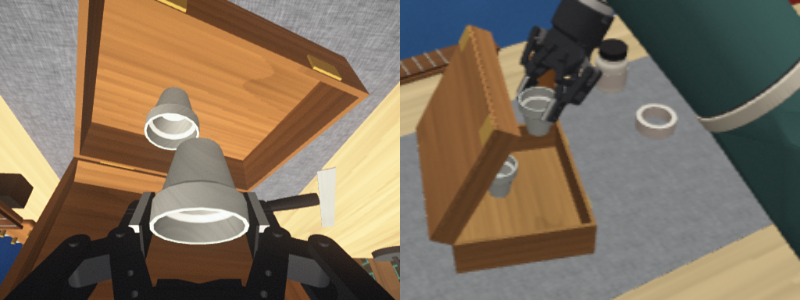

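Wrist view: the held cup is at (200,210), upright in the fingers, and cup_in is at (172,125), with the lid well clear. Moving over the lower cup.

```bash
python3 - <<'E'
from h import *
T=now();W=rows(T,place(275,[.5948,.087,.08]),.025)
E
```

```text
t 10.6 q [-0.59, 0.81, 1.09, 1.86, -1.17, 1.53, -2.08] p [0.5712 0.043  0.1588] F [ 0.2 -0.3 -2.3] w 0.0561 g 42.98922041896731
4 rows [-0.5, -0.68, 1.71] [0.002, 0.0, -0.001]
[[0.58, 0.06, 0.15], [0.58, 0.07, 0.14], [0.59, 0.09, 0.12], [0.59, 0.1, 0.11]]
```

>>> {"op": "servo_tool", "data": {
  "targets": [
    [[-0.5,-0.68,1.71],[0.002,0,0],0],
    [[-0.5,-0.68,1.71],[0.002,0,0],0],
    [[-0.5,-0.68,1.71],[0.002,0,0],0],
    [[-0.5,-0.68,1.71],[0.002,0,0],0],
    [[0,0,0],[0,0,0],0],
    [[0,0,0],[0,0,0],0]
  ]
}}

```text
time_s: 11.35
position: [0.5943, 0.0995, 0.1132]
ee_rot: [[0.07, -0.997, -0.045], [-0.832, -0.083, 0.548], [-0.55, -0.001, -0.835]]
wrist_force: [-0.8, -0.7, -0.8]
width: 0.0564
grip_force: 43.0
```

```bash
cat > look.py <<'E'
from h import *
from bench import optics
T=now();f=optics.grab_frame("wrist");P,ok=wcloud(f,T);sat=cv2.cvtColor(f["img"],cv2.COLOR_RGB2HSV)[...,1]
r=np.load("pics/grasp.npz")["rel"];c=(T@np.r_[r,1])[:3];print("expected base",c.round(4),"tilt",(T[:3,:3]@pose(275,float(np.load('pics/grasp.npz')['a']),[0,0,0])[:3,:3].T)[:,2].round(3))
for n,a,b,z0,z1 in(("held",c[0],c[1],c[2]+.043,c[2]+.06),("in",.595,.0865,.049,.066)):
    m=ok&(np.hypot(P[...,0]-a,P[...,1]-b)<.04)&(P[...,2]>z0)&(P[...,2]<z1)&(sat<60);p=P[m]
    if len(p)>20: print(n,len(p),circ(p),p[:,2].max().round(4))
E
python3 - <<'E'
from look import *
W=rows(T,place(275,[.5948,.087,.05]),.015)
E
```

```text
t 11.35 q [-0.61, 0.85, 0.98, 1.85, -1.25, 1.42, -2.13] p [0.5943 0.0995 0.1132] F [-0.8 -0.7 -0.8] w 0.0564 g 42.99160145223141
expected base [0.5959 0.0871 0.0806] tilt [-0.001 -0.002  1.   ]
held 8649 (array([0.5957, 0.0858]), np.float64(0.0281)) 0.1406
in 2799 (array([0.5952, 0.086 ]), np.float64(0.0268)) 0.0642
3 rows [0.56, 0.04, 0.85] [-0.001, 0.001, -0.001]
[[0.59, 0.1, 0.1], [0.59, 0.1, 0.09], [0.59, 0.1, 0.08]]
```

>>> {"op": "servo_tool", "data": {
  "targets": [
    [[0.44,0.03,0.67],[0,0,0],0],
    [[0.44,0.03,0.67],[0,0,0],0],
    [[0.44,0,0.67],[0,0,0],0],
    [[0.44,0,0.67],[0,0,0],0],
    [[0.44,0,0.67],[0,0,0],0],
    [[0.44,0,0.67],[0,0,0],0],
    [[0,0,0],[0,0,0],0]
  ]
}}

```text
time_s: 12.28
position: [0.5934, 0.1001, 0.0643]
ee_rot: [[0.069, -0.997, -0.046], [-0.832, -0.083, 0.549], [-0.551, 0.0, -0.835]]
wrist_force: [-0.5, -0.5, -0.7]
width: 0.0562
grip_force: 43.0
```

```bash
python3 look.py
```

```text
t 12.28 q [-0.54, 0.88, 0.86, 1.86, -1.27, 1.33, -2.09] p [0.5934 0.1001 0.0643] F [-0.5 -0.5 -0.7] w 0.0562 g 42.958492340985686
expected base [0.5949 0.0877 0.0317] tilt [ 0.    -0.002  1.   ]
held 8638 (array([0.5952, 0.0864]), np.float64(0.0281)) 0.0917
in 4433 (array([0.5954, 0.0847]), np.float64(0.0246)) 0.066
```

>>> {"op": "servo_tool", "data": {
  "targets": [
    [[0.11,0,0.17],[0,0,0],0],
    [[0.11,0,0.17],[0,0,0],0],
    [[0.05,0,0.08],[0,0,0],0],
    [[0,0,0],[0,0,0],0]
  ]
}}

```text
time_s: 12.82
position: [0.5936, 0.1004, 0.0614]
ee_rot: [[0.07, -0.996, -0.045], [-0.831, -0.084, 0.551], [-0.552, -0.001, -0.834]]
wrist_force: [-3.0, -1.5, 8.2]
width: 0.0567
grip_force: 47.4
```

>>> {"op": "servo_tool", "data": {
  "targets": [
    [[0.05,0,0.08],[0,0,0],0],
    [[0,0,0],[0,0,0],0]
  ]
}}

```text
time_s: 13.08
position: [0.5935, 0.1006, 0.0611]
ee_rot: [[0.07, -0.996, -0.046], [-0.83, -0.084, 0.551], [-0.553, -0.001, -0.833]]
wrist_force: [-3.5, -0.5, 11.6]
width: 0.0561
grip_force: 49.1
```

>>> {"op": "servo_tool", "data": {
  "targets": [
    [[0,0.12,0],[0,0,0],0],
    [[0,0,0],[0,0,0],0]
  ]
}}

```text
time_s: 13.32
position: [0.5924, 0.1006, 0.0609]
ee_rot: [[0.07, -0.996, -0.045], [-0.83, -0.084, 0.551], [-0.553, -0.001, -0.833]]
wrist_force: [-3.3, -0.3, 10.6]
width: 0.0562
grip_force: 48.3
```

```bash
python3 - <<'E'
from look import *
cv2.imwrite("pics/w4.png",cv2.resize(f["img"][150:384,100:412],(780,585))[...,::-1])
E
```

```text
t 13.32 q [-0.53, 0.88, 0.84, 1.86, -1.27, 1.32, -2.09] p [0.5924 0.1006 0.0609] F [-3.3 -0.3 10.6] w 0.0562 g 48.32544834294822
expected base [0.594  0.0883 0.0283] tilt [-0.001 -0.006  1.   ]
held 8605 (array([0.5943, 0.0868]), np.float64(0.0281)) 0.0882
in 4602 (array([0.5938, 0.0858]), np.float64(0.0256)) 0.066
```

View pics/w4.png

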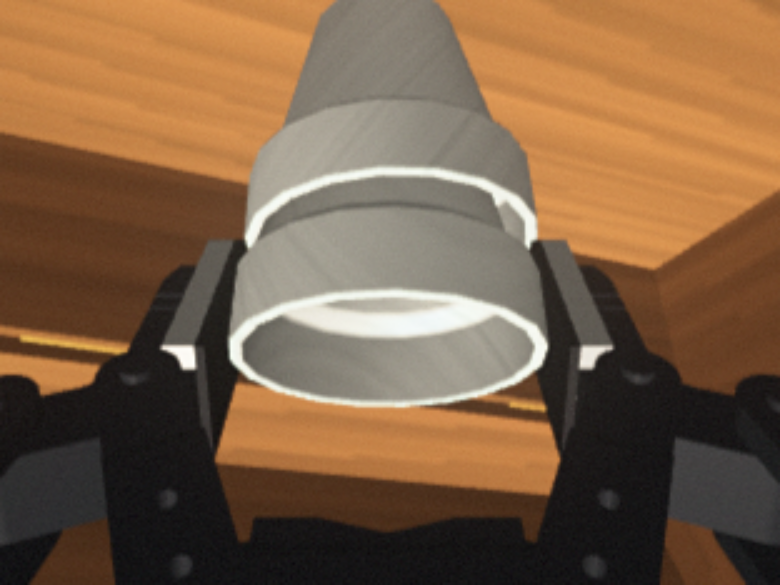

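The cups are engaged: upper rim at (388,350), lower rim at (390,200). The fingertips look like they are resting on the lower rim, with the upper cup about 2–3 mm short of seated. I'll ease the load and open gently so it settles.

>>> {"op": "servo_tool", "data": {
  "targets": [
    [[-0.06,0,-0.09],[0,0,0],0],
    [[0,0,0],[0,0,0],0.72],
    [[0,0,0],[0,0,0],0.75],
    [[0,0,0],[0,0,0],0.8],
    [[0,0,0],[0,0,0],0.8]
  ],
  "grip_force": 20
}}

```text
time_s: 14.0
position: [0.5924, 0.1001, 0.0599]
ee_rot: [[0.07, -0.997, -0.045], [-0.832, -0.083, 0.548], [-0.55, -0.001, -0.835]]
wrist_force: [-0.2, -0.2, 0.1]
width: 0.0681
grip_force: 0.0
```

```bash
python3 - <<'E'
from look import *
m=ok&(np.hypot(P[...,0]-.594,P[...,1]-.0875)<.04)&(P[...,2]>.04)&(P[...,2]<.1)&(sat<60)
h,e=np.histogram(P[...,2][m],np.arange(.04,.1,.002));print(dict(zip(e.round(3).tolist(),h.tolist())))
cv2.imwrite("pics/w5.png",cv2.resize(f["img"][150:384,100:412],(780,585))[...,::-1])
E
```

```text
t 14.0 q [-0.53, 0.88, 0.84, 1.86, -1.27, 1.31, -2.09] p [0.5924 0.1001 0.0599] F [-0.2 -0.2  0.1] w 0.0681 g 0.0
expected base [0.594  0.0877 0.0273] tilt [-0.    -0.002  1.   ]
held 7356 (array([0.595 , 0.0866]), np.float64(0.028)) 0.0873
in 4518 (array([0.5954, 0.085 ]), np.float64(0.0254)) 0.066
{0.04: 182, 0.042: 172, 0.044: 14, 0.046: 66, 0.048: 346, 0.05: 397, 0.052: 414, 0.054: 432, 0.056: 422, 0.058: 508, 0.06: 784, 0.062: 971, 0.064: 409, 0.066: 656, 0.068: 886, 0.07: 933, 0.072: 993, 0.074: 1055, 0.076: 1062, 0.078: 1121, 0.08: 1177, 0.082: 1028, 0.084: 69, 0.086: 73, 0.088: 75, 0.09: 67, 0.092: 99, 0.094: 119, 0.096: 148}
```

View pics/w5.png

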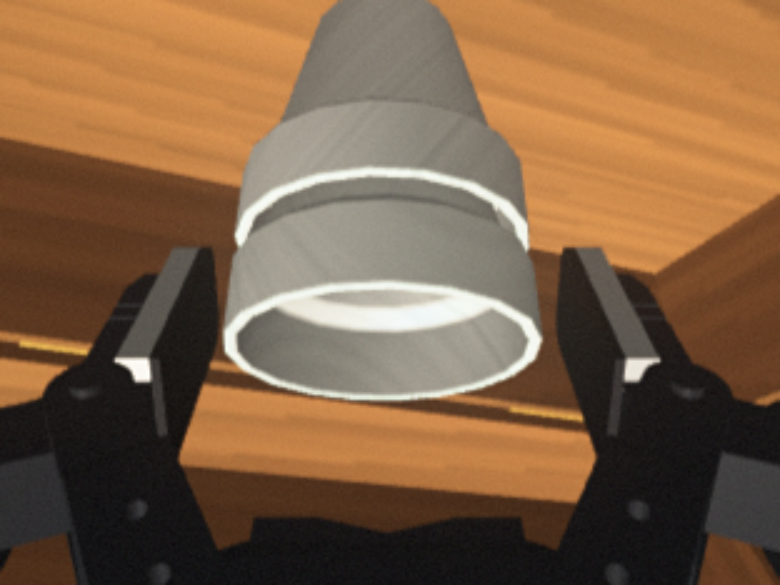

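Nested: the upper rim is at about 82 mm and the lower at about 62 mm, and the fingers are clear on both sides. Withdrawing along the tool axis.

>>> {"op": "servo_tool", "data": {
  "targets": [
    [[0,0,0],[0,0,0],1],
    [[0,0,-1],[0,0,0],1],
    [[0,0,-2],[0,0,0],1],
    [[0,0,-3],[0,0,0],1],
    [[0,0,-4],[0,0,0],1],
    [[0,0,-4],[0,0,0],1],
    [[0,0,-2],[0,0,0],1],
    [[0,0,0],[0,0,0],1]
  ]
}}

```text
time_s: 15.05
position: [0.6003, 0.011, 0.195]
ee_rot: [[0.07, -0.997, -0.042], [-0.832, -0.082, 0.548], [-0.55, -0.003, -0.835]]
wrist_force: [-0.7, -0.1, -1.1]
width: 0.0856
grip_force: 0.0
```

```bash
python3 - <<'E'
from h import *
from kin import *
from bench import optics,monitor
T=now();f=optics.grab_frame("wrist");P,ok=wcloud(f,T);sat=cv2.cvtColor(f["img"],cv2.COLOR_RGB2HSV)[...,1]
for n,z0,z1 in(("up",.07,.088),("low",.049,.064)):
    m=ok&(np.hypot(P[...,0]-.594,P[...,1]-.087)<.04)&(P[...,2]>z0)&(P[...,2]<z1)&(sat<60);p=P[m];print(n,len(p),circ(p),p[:,2].max())
q=np.array(monitor.get_obs()["qpos"])
A=pose(290,.2,[.52,-.06,.30]);B=pose(180+0,0,[.5,-.02,.40])
W=T
for n,G in(("A",pose(300,.25,[.53,-.05,.33])),("B",pose(360,0,[.55,.0,.42])),("C",pose(432,0,[.60,.21,.42])),("D",pose(432,0,[.60,.20,.225]))):
    if n=="C":
        q,e=sim(q,pose(400,0,[.575,.11,.42]))
    q,e=sim(q,G);print(n,q.round(2).tolist(),round(e,4));
    W=rows(W,G)
E
```

```text
t 15.05 q [-0.46, 0.73, 0.97, 1.76, -1.07, 1.5, -2.17] p [0.6003 0.011  0.195 ] F [-0.7 -0.1 -1.1] w 0.0856 g 0.0
up 1404 (array([0.595 , 0.0871]), np.float64(0.027)) 0.08403555304084101
low 1284 (array([0.5953, 0.0837]), np.float64(0.0241)) 0.0639236395993227
A [-0.73, 0.43, 1.19, 1.74, -0.54, 1.48, -2.04] 0.0
4 rows [-0.56, 2.01, -3.53] [-0.046, 0.082, -0.101]
[[0.58, -0.01, 0.23], [0.56, -0.02, 0.26], [0.55, -0.04, 0.3], [0.53, -0.05, 0.33]]
B [-0.94, 0.19, 1.04, 1.65, -0.17, 1.39, -1.44] 0.0
7 rows [-0.36, -0.84, -1.23] [-0.019, 0.032, -0.149]
[[0.54, -0.05, 0.34], [0.54, -0.04, 0.36], [0.55, -0.03, 0.37], [0.55, -0.03, 0.38], [0.55, -0.02, 0.39], [0.55, -0.01, 0.41], [0.55, 0.0, 0.42]]
C [-0.92, 0.35, 0.73, 1.44, -0.23, 1.44, -0.5] 0.0
8 rows [2.03, -2.04, 0.0] [0.0, 0.0, -0.157]
[[0.57, 0.02, 0.42], [0.59, 0.04, 0.42], [0.6, 0.07, 0.42], [0.61, 0.1, 0.42], [0.61, 0.13, 0.42], [0.61, 0.15, 0.42], [0.61, 0.18, 0.42], [0.6, 0.21, 0.42]]
D [-0.86, 0.49, 0.67, 1.69, -0.34, 1.07, -0.4] 0.0
4 rows [-0.24, 0.08, 4.87] [0.0, 0.0, -0.0]
[[0.6, 0.21, 0.37], [0.6, 0.2, 0.32], [0.6, 0.2, 0.27], [0.6, 0.2, 0.22]]
```

>>> {"op": "servo_tool", "data": {
  "targets": [
    [[-0.56,2.01,-3.53],[-0.046,0.082,-0.101],1],
    [[-0.56,2.01,-3.53],[-0.046,0.082,-0.101],1],
    [[-0.56,2.01,-3.53],[-0.046,0.082,-0.101],1],
    [[-0.56,2.01,-3.53],[-0.046,0.082,-0.101],1]
  ]
}}

```text
time_s: 15.6
position: [0.5291, -0.0477, 0.3283]
ee_rot: [[0.489, -0.862, -0.131], [-0.837, -0.506, 0.209], [-0.246, 0.007, -0.969]]
wrist_force: [-0.3, 2.0, 1.1]
width: 0.0859
grip_force: 0.0
```

>>> {"op": "servo_tool", "data": {
  "targets": [
    [[-0.36,-0.84,-1.23],[-0.019,0.032,-0.149],0],
    [[-0.36,-0.84,-1.23],[-0.019,0.032,-0.149],0],
    [[-0.36,-0.84,-1.23],[-0.019,0.032,-0.149],0],
    [[-0.36,-0.84,-1.23],[-0.019,0.032,-0.149],0],
    [[-0.36,-0.84,-1.23],[-0.019,0.032,-0.149],0],
    [[-0.36,-0.84,-1.23],[-0.019,0.032,-0.149],0],
    [[-0.36,-0.84,-1.23],[-0.019,0.032,-0.149],0]
  ]
}}

```text
time_s: 16.48
position: [0.5494, 0.0038, 0.4173]
ee_rot: [[1.0, 0.011, -0.009], [0.011, -1.0, -0.004], [-0.009, 0.004, -1.0]]
wrist_force: [-0.4, 0.3, 0.5]
width: -0.0002
grip_force: 0.0
```

```bash
python3 - <<'E'
from h import *
T=now();G=pose(432,0,[.60,.21,.42]);W=rows(T,G)
E
```

```text
t 16.48 q [-0.93, 0.22, 1.05, 1.64, -0.19, 1.4, -1.42] p [0.5494 0.0038 0.4173] F [-0.4  0.3  0.5] w -0.0002 g 0.0
8 rows [2.02, -1.98, -0.05] [-0.0, 0.001, -0.156]
[[0.57, 0.02, 0.42], [0.59, 0.05, 0.42], [0.6, 0.07, 0.42], [0.61, 0.1, 0.42], [0.61, 0.13, 0.42], [0.61, 0.16, 0.42], [0.61, 0.18, 0.42], [0.6, 0.21, 0.42]]
```

>>> {"op": "servo_tool", "data": {
  "targets": [
    [[2.02,-1.98,0],[0,0.001,-0.156],0],
    [[2.02,-1.98,0],[0,0.001,-0.156],0],
    [[2.02,-1.98,0],[0,0.001,-0.156],0],
    [[2.02,-1.98,0],[0,0.001,-0.156],0],
    [[2.02,-1.98,0],[0,0.001,-0.156],0],
    [[2.02,-1.98,0],[0,0.001,-0.156],0],
    [[2.02,-1.98,0],[0,0.001,-0.156],0],
    [[2.02,-1.98,0],[0,0.001,-0.156],0]
  ]
}}

```text
time_s: 17.48
position: [0.6003, 0.2099, 0.4156]
ee_rot: [[0.307, 0.952, -0.004], [0.952, -0.307, 0.001], [-0.001, -0.004, -1.0]]
wrist_force: [-0.1, -0.2, -0.3]
width: -0.0003
grip_force: 0.0
```

```bash
python3 - <<'E'
from h import *
T=now();iv=T[:3,:3].T
C=np.array([.5655,.083]);xc=np.array([.309,.951]);H=np.r_[C+.1*xc,.06]
def tip(th,r=.17,off=0,half=.011):
    X=-r*np.cos(th)+.036*np.sin(th);Z=r*np.sin(th)+.036*np.cos(th)
    X+=off+half   # TCP axis behind front edge of finger
    return H+np.r_[xc*X,Z]
G=T.copy();G=pose(432,0,tip(1.08,off=.04));print(G[:3,3]);W=rows(T,G)
prev=tip(1.08,off=.04)
R=pose(432,0,[0,0,0])[:3,:3]
print("approach",(R.T@(tip(1.08)-prev)*100).round(2));prev=tip(1.08)
for th in np.arange(1.0,-.01,-.1):
    p=tip(th);print(th.round(2),p.round(3),(R.T@(p-prev)*100).round(2));prev=p
E
```

```text
t 17.48 q [-0.89, 0.37, 0.7, 1.42, -0.24, 1.44, -0.5] p [0.6003 0.2099 0.4156] F [-0.1 -0.2 -0.3] w -0.0003 g 0.0
[0.59721102 0.18059605 0.22690065]
4 rows [-0.72, 0.16, 4.72] [-0.001, 0.0, 0.001]
[[0.6, 0.2, 0.37], [0.6, 0.2, 0.32], [0.6, 0.19, 0.27], [0.6, 0.18, 0.23]]
approach [-4. -0.  0.]
1.0 [0.581 0.13  0.223] [-1.32 -0.    0.44]
0.9 [0.576 0.115 0.216] [-1.59 -0.    0.7 ]
0.8 [0.571 0.1   0.207] [-1.51 -0.    0.85]
0.7 [0.567 0.087 0.197] [-1.42 -0.    1.  ]
0.6 [0.563 0.074 0.186] [-1.31 -0.    1.14]
0.5 [0.559 0.063 0.173] [-1.19 -0.    1.26]
0.4 [0.556 0.053 0.159] [-1.06 -0.    1.37]
0.3 [0.553 0.044 0.145] [-0.92 -0.    1.47]
0.2 [0.551 0.037 0.129] [-0.77 -0.    1.56]
0.1 [0.549 0.031 0.113] [-0.61 -0.    1.63]
0.0 [0.547 0.027 0.096] [-0.44 -0.    1.68]
```

>>> {"op": "servo_tool", "data": {
  "targets": [
    [[-0.72,0.16,4.72],[0,0,0],0],
    [[-0.72,0.16,4.72],[0,0,0],0],
    [[-0.72,0.16,4.72],[0,0,0],0],
    [[-0.72,0.16,4.72],[0,0,0],0],
    [[-1,0,0],[0,0,0],0],
    [[-1,0,0],[0,0,0],0],
    [[-1,0,0],[0,0,0],0],
    [[-0.5,0,0],[0,0,0],0]
  ]
}}

```text
time_s: 18.48
position: [0.5879, 0.1444, 0.2306]
ee_rot: [[0.315, 0.949, 0.002], [0.949, -0.315, 0.003], [0.004, 0.0, -1.0]]
wrist_force: [-0.2, -0.8, -0.6]
width: 0.0001
grip_force: 0.0
```

>>> {"op": "servo_tool", "data": {
  "targets": [
    [[-0.5,0,0],[0,0,0],0],
    [[-0.66,0,0.22],[0,0,0],0],
    [[-0.66,0,0.22],[0,0,0],0],
    [[-0.8,0,0.35],[0,0,0],0],
    [[-0.8,0,0.35],[0,0,0],0]
  ]
}}

```text
time_s: 19.1
position: [0.5769, 0.1119, 0.2175]
ee_rot: [[0.314, 0.949, 0.0], [0.949, -0.314, 0.002], [0.002, -0.0, -1.0]]
wrist_force: [1.5, 1.2, 3.6]
width: -0.0004
grip_force: 1.6
```

```bash
cat > lid.py <<'E'
from h import *
from bench import optics
T=now();f=optics.grab_frame("scene");P=cloud(f)
C=np.array([.5655,.083]);xc=np.array([.309,.951]);yc=np.array([-.951,.309])
L=np.stack([(P[...,:2]-C)@xc-.1,(P[...,:2]-C)@yc,P[...,2]-.06],-1)
hsv=cv2.cvtColor(f["img"],cv2.COLOR_RGB2HSV)
m=(f["depth"]>0)&(abs(L[...,1])<.115)&(abs(L[...,1])>.06)&(L[...,2]>.03)&(L[...,2]<.25)&(L[...,0]<.06)&(L[...,0]>-.21)&(hsv[...,1]>60)&(hsv[...,0]<25)
r=np.hypot(L[...,0],L[...,2]);m&=(r>.06)&(r<.206)
l=L[m];rr=r[m];th=np.arctan2(l[:,2],-l[:,0])-np.arcsin(.036/rr);print("lid pts",len(l),"theta pct",np.percentile(th,[10,30,50,70,90]).round(3))
E
python3 lid.py
```

```text
t 19.1 q [-0.76, 0.43, 0.67, 1.81, -0.31, 1.01, -0.29] p [0.5769 0.1119 0.2175] F [1.5 1.2 3.6] w -0.0004 g 1.5775762544944882
lid pts 2130 theta pct [0.87  0.891 0.899 0.904 0.911]
```

The lid is moving gently, now at about 0.90 rad with 4 N on the tool. Continuing the arc.

>>> {"op": "servo_tool", "data": {
  "targets": [
    [[-1.51,0,0.85],[0,0,0],0],
    [[-1.42,0,1.0],[0,0,0],0],
    [[-1.31,0,1.14],[0,0,0],0],
    [[-1.19,0,1.26],[0,0,0],0],
    [[-1.06,0,1.37],[0,0,0],0]
  ]
}}

```text
time_s: 19.77
position: [0.5557, 0.0498, 0.1602]
ee_rot: [[0.315, 0.949, -0.001], [0.949, -0.315, 0.001], [0.001, -0.002, -1.0]]
wrist_force: [2.0, -0.2, 1.6]
width: -0.0005
grip_force: 1.3
```

```bash
python3 lid.py
```

```text
t 19.77 q [-0.66, 0.45, 0.65, 1.93, -0.35, 0.88, -0.14] p [0.5557 0.0498 0.1602] F [ 2.  -0.2  1.6] w -0.0005 g 1.2535564508289099
lid pts 2192 theta pct [0.389 0.401 0.407 0.414 0.424]
```

>>> {"op": "servo_tool", "data": {
  "targets": [
    [[-0.92,0,1.47],[0,0,0],0],
    [[-0.77,0,1.56],[0,0,0],0],
    [[-0.61,0,1.63],[0,0,0],0],
    [[-0.2,0,0.8],[0,0,0],0],
    [[-0.1,0,0.6],[0,0,0],0],
    [[0,0,0.3],[0,0,0],0],
    [[0,0,0.1],[0,0,0],0]
  ]
}}

```text
time_s: 20.7
position: [0.5481, 0.0268, 0.0966]
ee_rot: [[0.314, 0.95, -0.001], [0.95, -0.314, 0.002], [0.002, -0.001, -1.0]]
wrist_force: [-1.2, -1.4, 2.1]
width: 0.0001
grip_force: 0.9
```

```bash
python3 lid.py
```

```text
t 20.7 q [-0.57, 0.53, 0.6, 1.98, -0.44, 0.75, -0.04] p [0.5481 0.0268 0.0966] F [-1.2 -1.4  2.1] w 0.0001 g 0.9396465883764904
lid pts 1898 theta pct [-0.003  0.007  0.013  0.02   0.034]
```

>>> {"op": "servo_tool", "data": {
  "targets": [
    [[0,0,0.1],[0,0,0],0],
    [[0,0,0.1],[0,0,0],0],
    [[0,0,0],[0,0,0],0]
  ]
}}

```text
time_s: 21.12
position: [0.5483, 0.0269, 0.096]
ee_rot: [[0.314, 0.95, -0.0], [0.95, -0.314, 0.004], [0.003, -0.001, -1.0]]
wrist_force: [-4.5, -0.6, 13.4]
width: -0.0001
grip_force: 6.5
```

>>> {"op": "servo_tool", "data": {
  "targets": [
    [[0,0,0.1],[0,0,0],0],
    [[0,0,0],[0,0,0],0]
  ]
}}

```text
time_s: 21.38
position: [0.5483, 0.027, 0.0959]
ee_rot: [[0.314, 0.95, -0.0], [0.95, -0.314, 0.004], [0.004, -0.002, -1.0]]
wrist_force: [-8.1, 0.0, 22.0]
width: 0.0003
grip_force: 10.9
```

The lid is against its stop: force climbs to 22 N with no further movement, at 96 mm. Backing off and checking.

>>> {"op": "servo_tool", "data": {
  "targets": [
    [[0,0,-0.4],[0,0,0],0],
    [[0,0,-2],[0,0,0],0],
    [[0,0,-5],[0,0,0],0],
    [[0,0,-5],[0,0,0],0],
    [[0,0,0],[0,0,0],0],
    [[0,0,0],[0,0,0],0]
  ]
}}

```text
time_s: 22.12
position: [0.5479, 0.0267, 0.2179]
ee_rot: [[0.313, 0.95, -0.0], [0.95, -0.313, 0.003], [0.002, -0.001, -1.0]]
wrist_force: [-0.5, 1.2, 0.5]
width: -0.0002
grip_force: 0.0
```

```bash
python3 lid.py; python3 - <<'E'
from h import *
from bench import optics
f=optics.grab_frame("side");cv2.imwrite("pics/end.png",cv2.resize(f["img"],(640,480))[...,::-1])
E
```

```text
t 22.12 q [-0.68, 0.36, 0.71, 1.9, -0.28, 0.98, -0.16] p [0.5479 0.0267 0.2179] F [-0.5  1.2  0.5] w -0.0002 g 0.0
lid pts 2042 theta pct [-0.005  0.005  0.011  0.018  0.031]
```

View pics/end.png

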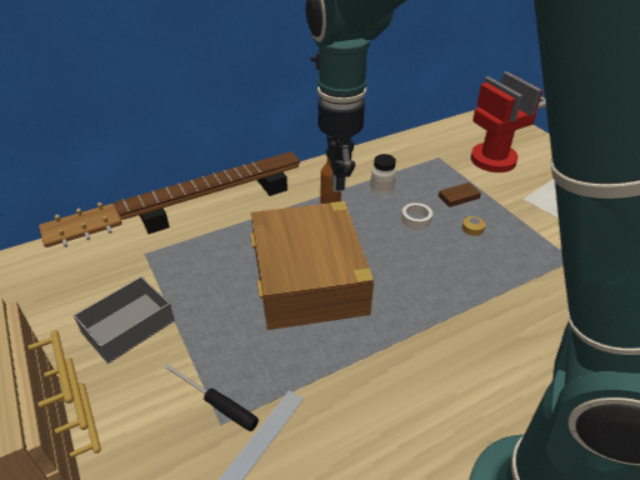

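The case is fully shut at (312,262), the gripper is clear above it, and the other items have not moved. Handing in.

```bash
python3 -c "
from bench import robot
print(robot.close_job())"
```

```text
the job is handed in; nothing more can be done
None
```

The loose cup is nested upright in the cup inside the case, the lid is fully shut, nothing else on the bench appears to have moved, and the job was handed in at about 22 s; the hand-in returned no verdict.

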